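# Load the drive tester and give it a keyed test start

### The job

Load the drive tester: set every splined hub that is on the bench flange down onto a splined spindle, one hub to a spindle, pushed fully down. When all are on, take the key from its wooden rest, push it fully home into the key switch, turn it clockwise to the stop (on), and press the start button right down and release it. Then turn the key back to off, pull it out and put it fully down in its rest again, and leave the tools lying around alone.

Things in the scene. Friction and masses are not known exactly. Their poses are not given: they have to be found in the camera images.
- hub_1: Steel hub, 0.25 kg, standing on its toothed flange (70 mm across, 12 mm high). Above it a square boss 40 x 40 mm up to z = 50 mm: grip it across two flats. Cross-shaped bore right through along z: two slots, each 29 x 11 mm, along the hub's x and y. Origin: centre of the underside; x, y square to the flats. Every quarter turn fits alike. May be absent.
- hub_2: Like hub_1 (same boss, bore, height and origin), darker, with a smooth round flange 64 mm across. May be absent.
- hub_3: Like hub_1 (same boss, bore, height and origin), with a coarsely lobed flange 58 mm across. May be absent.
- spindle_1_seat (a point): Centre of the round seat of the right-hand spindle, 42 mm above the bench; a hub is fully down when its origin is here. On the seat stands a spline: two crossing blades along this point's x and y, each 26 x 8 mm up to z = 26 mm, then tapering to 16 x 3 mm at z = 36 mm. Hub slots must line up with them. Spindles 110 mm apart on a fixed grey box 110 x 340 x 34 mm.
- spindle_2_seat (a point): Same for the middle spindle.
- spindle_3_seat (a point): Same for the third spindle (left-hand end).
- spindle_1 (a joint): Angle of the right-hand spindle (spindle_1_seat turns with it) about the vertical, rad, counter-clockwise from above; it turns freely with a slight friction (0.02 N m) and stands at any angle.
- spindle_2 (a joint): Same for the middle spindle.
- spindle_3 (a joint): Same for the left-hand spindle.
- key: Big black key, 0.06 kg, standing blade down in its rest. Flat bow 36 mm wide (x), 9 mm thick (y), 38 mm high; steel blade below, 14 mm wide (x), 5 mm thick (y), 28 mm long, last 8 mm tapered. Origin: centre of the bow's underside, where the blade begins; z up (blade tip at z = -28 mm). Grip the bow across its thickness (y). A half turn fits alike.
- key_switch_mouth (a point): Centre of the slot mouth on top of the key switch's steel barrel (40 mm across), 76 mm above the bench, on the left part of a fixed grey control box 110 x 190 x 40 mm. z up; slot 16.6 mm long (x), 6.8 mm wide (y), 36 mm deep. The key is home when its origin is here, the bow's underside on the barrel. The axes turn with the barrel.
- key_switch (a joint): Angle of the barrel, rad: 0 off (start, at a stop), grows clockwise from above to 1.309 (75 degrees) at the other stop, on. It turns against a light friction (0.05 N m) and stays where it is left. The key has about 0.13 rad of play in the slot, so the barrel lags the key by that much: turn until the stop is felt.
- start_button_top (a point): Centre of the top of the black push button (32 mm across in a steel collar 48 mm across), on the right part of the control box 105 mm from the key switch, 58 mm above the bench at rest. Press straight down.
- start_button (a joint): Travel of the button in m: 0 at rest, 0.006 fully down (5 N); springs back.
- hammer_1: Bystander: ball-peen hammer lying at the left, 294 x 104 x 29 mm.
- wrench_2: Bystander: small combination wrench lying flat, 159 x 28 x 6 mm.
- file_1: Bystander: file with a wooden handle lying behind the tester, 313 x 25 x 25 mm.
- key_rest_mouth (a point): Centre of the slot mouth on top of the key's fixed wooden rest, a block 52 x 44 x 36 mm; z up, x along the slot, which is 16.6 mm long (x), 6.8 mm wide (y) and 36 mm deep. The key stands here at the start, its origin at this point, and is fully down again when its bow's underside lies on the block.
Not all that is in view belongs to the job. Leave any purple or turquoise look-alike of the hub_1 alone. There is more than one size of the hub_2; the one meant has the size given above.

How it is judged:
On the way, in this order (a step that is already met when the one before it is completed fails the run):
1. every hub present is fully down on a spindle, flange down ((distance between hub_1 and spindle_1_seat below 0.004 m or distance between hub_1 and spindle_2_seat below 0.004 m or distance between hub_1 and spindle_3_seat below 0.004 m) and (distance between hub_2 and spindle_1_seat below 0.004 m or distance between hub_2 and spindle_2_seat below 0.004 m or distance between hub_2 and spindle_3_seat below 0.004 m) and (distance between hub_3 and spindle_1_seat below 0.004 m or distance between hub_3 and spindle_2_seat below 0.004 m or distance between hub_3 and spindle_3_seat below 0.004 m) and angle between each of hub_1, hub_2, hub_3's own z axis and vertical below 0.1 rad), for 0.2 s.
2. the key is fully home in the key switch, which is still off (distance between key and key_switch_mouth below 0.005 m and angle between the x axis of key and the x axis of key_switch_mouth, either way round below 0.3 rad and angle between key's own z axis and vertical below 0.12 rad and value of joint key_switch below 0.3 rad), for 0.1 s.
3. the key, still home, has turned the switch on (distance between key and key_switch_mouth below 0.005 m and angle between the x axis of key and the x axis of key_switch_mouth, either way round below 0.3 rad and angle between key's own z axis and vertical below 0.12 rad and value of joint key_switch above 1.15 rad), for 0.2 s.
4. the start button is pressed right down (value of joint start_button above 0.0045 m and value of joint key_switch above 1.15 rad), for 0.05 s.
5. the switch is back off (value of joint key_switch below 0.2 rad), for 0.2 s.
At the end, for the whole second after the job is handed in: Each hub present is on a spindle, within 4 mm of the seat, upright to 0.1 rad; the key is back, fully down in its rest (within 5 mm of the rest's slot mouth, upright to 0.12 rad); switch off (under 0.2 rad); button out (under 2 mm); hubs and key at rest (under 20 mm/s) (all of step 1 and distance between key and key_rest_mouth below 0.005 m and angle between key's own z axis and vertical below 0.12 rad and value of joint key_switch below 0.2 rad and value of joint start_button below 0.002 m and linear speed of each of key, hub_1, hub_2, hub_3 below 0.02 m/s); the robot touches nothing.
It fails at once if the hammer is pushed more than 30 mm from where it lay (distance of hammer_1 from where it was at the start of the episode above 0.03 m).
It fails at once if the wrench is pushed more than 30 mm from where it lay (distance of wrench_2 from where it was at the start of the episode above 0.03 m).
It fails at once if the file is pushed more than 30 mm from where it lay (distance of file_1 from where it was at the start of the episode above 0.03 m).
Of hub_1, hub_2, hub_3 only 2 to 3 are there at a start; the rules pass over those that are not, and their reading is None.
At some moment in a run one of hub_1, hub_2, hub_3 may be knocked a few centimetres aside while the robot is not near it.
It also fails if it takes over 210 s, if anything falls off the work surface, if the arm or the gripper's body presses on something with over 40 N, if the wrist force passes 120 N, or if a joint passes its speed limit or range.

### The arm

A 6-joint arm with a two-finger parallel gripper is mounted at the origin on a cart in front of the work surface, level with it; the furniture and walls round the work are solid. World frame = base frame: x ahead of the robot, y to its left, z up, the work surface at z = 0. Lengths are in m, angles in rad, forces in N, time in s.
With the tool pointing down it reaches from about 0.375 to 0.9 m from the base axis. Payload 3.1 kg.
Tool frame: the origin (TCP) lies at the very end of the fingers, on their centre line; the grasp point (between the pads) lies 19 mm behind it; x points along the fingers, z is the direction in which the jaws open and shut, and the axes are right-handed (so a half turn about x gives the same grasp; the last joint's range is limited). The gripper opens to 85 mm and grips with 20 to 120 N. Pads are 22 mm wide; open, the fingers measure 114 mm over their backs; the gripper's body (76 mm by 85 mm) begins 54 mm behind the grasp point. The pads swing forward as they close: fully open they stand 13 mm farther back than shut.
Start: joints at [-1.484, 0.527, 1.433, -0, 1.181, -0.178], TCP at [0.164, -0.603, 0.231] pointing down, gripper open.
Joint ranges: [-3.08, 3.08], [-0.75, 2.2], [0.22, 2.44], [-1.43, 4.57], [0, 2.65], [-2.85, 2.85]. Speed limits (rad/s): [2.79, 2.79, 3.14, 3.14, 3.14, 3.14].

### API

Orientations are given as [roll, pitch, yaw] about the fixed x, y, z axes, in that order (R = Rz(yaw) Ry(pitch) Rx(roll)).
In Python, from workcell import r gives the robot as it stands.
- The arm moves only by the shell command python3 -m creep 'ROWS' [FORCE]. ROWS is JSON, a list of rows, each an object with "xyz": the shift along the world's x, y, z normalised to -1 to 1, where 1 is 0.2 m, a list of three; "rotation": the turn, a rotation vector about the world's x, y, z normalised to -1 to 1, where 1 is 45 degrees, a list of three; "gripper": the gripper command: -1 is shut, 1 is fully open, values between are in proportion. A call has 1 to 8 rows; each row is the pose to reach, as a shift and turn from the pose commanded when the call began; what a row does not reach only later rows make up. A row lasts 1/10 s, in which the tool goes at most 50 mm and 8.59 degrees, less where a joint would pass 70% of its speed; a pose out of reach is approached as far as the arm can. A call with a number of a shift or a turn outside -1 to 1 is refused whole. A call with a gripper value outside its range is refused whole. The fingers move at their own pace and stop on an object; FORCE is the grip in N (left out, the last holds). Time passes only in rows, so rows that repeat a pose let the fingers close. It gives the time, the measured TCP pose, the force and the opening at its end, in the units of the state.
- r.sense(): the state, without advancing time (a new reading comes with each control period).
- r.get_image(name): name is "scene" or "top"; returns (picture, depth): 400x640x3 uint8, red, green, blue; 400x640 float32, m along the optical axis (not along the pixel's ray), 0 where there is no reading.
- r.camera_info(name): a dict with "K" (3x3 intrinsics, pixels), "distortion" ([k1, k2, p1, p2, k3] as OpenCV has them; the pictures are not rectified), "eye" and "orientation" of the camera in the world. Camera axes: x right, y down, z forward; pixel columns grow to the right and rows downward; lengths in m; the calibration is good to about 2 mm. A picture is of the moment at which its call begins. camera_info takes no time and is no camera call.
- r.finish_job(): hands the job in, once; it reports no verdict.
Trained networks look in the newest picture that a camera, given by its name, has taken for a name from the list of things; names that differ only in an ending like _2 or _b are one class to them, and where a whole thing is asked for, a point or a joint stands for the part that bears it (a point fixed in the world has none). Each returns a list of dicts, best first, with "confidence" (0 to 1); they miss things now and then, are a little off and sometimes report something else, mostly with a low value. They report only what shows in the picture. A call takes as long as a camera call. They do not tell look-alikes from the thing itself.
- r.boxes_of(target, camera): "at" ([column, row] in pixels, amid what is visible of it).
The state is a dict: "time": time; "q": joint angles; "joint_velocities": joint speeds; "effort": joint torques, N m; "eef_pos": TCP position; "eef_rot": TCP orientation; "contact_force": force on the tool from outside, world axes, zero at the start; "ft_torque": the same for the moment, N m; "grip_width": opening from 0.0 (shut) to 1.0 (fully open).
Only numpy, scipy, OpenCV 4.12 (cv2) and the standard library are available. Lean on these libraries where they do the work, as an engineer would, in place of code of your own. Each camera call takes 0.05 s, during which the arm holds its last target.

## Working session

There is one attempt and no reset: what is moved stays moved. The work goes in short steps, Python scripts to look and compute and a shell command to move; the robot and the scene stay as the last step left them, time stands still between calls to the robot, and variables do not carry over. Pictures are saved under pics/ and viewed, and the job is handed in when it is done.

```bash
ls -la; mkdir -p pics; python3 - <<'E'
from workcell import r
import cv2
print(r.sense())
for n in ("scene","top"):
    im,d=r.get_image(n); cv2.imwrite(f"pics/{n}0.png",im[:,:,::-1]); 
    import numpy as np; np.save(f"{n}0.npy",d); print(n,r.camera_info(n))
E
```

```text
total 12
drwxr-xr-x  3 agent agent 4096 Dec  7 06:36 .
drwxr-xr-x 23 root  root  4096 Dec  7 06:36 ..
drwxr-xr-x  2 agent agent 4096 Dec  7 06:36 pics
{'time': 0.0, 'q': array([-1.48347496e+00,  5.28467658e-01,  1.43393271e+00, -1.97742923e-05,
        1.18138149e+00, -1.78515577e-01]), 'joint_velocities': array([ 2.11270933e-05, -4.95224934e-04, -7.29561602e-04, -1.92287226e-04,
        1.82708510e-03,  8.63226262e-05]), 'effort': array([ 3.52629286e-04, -4.42348945e+01, -1.78025758e+01, -2.88410783e-04,
        8.61384789e-03, -5.70575139e-06]), 'eef_pos': array([ 0.16414724, -0.60230462,  0.23032303]), 'eef_rot': array([2.97142574, 1.56860705, 1.66647389]), 'contact_force': array([-0.08118354, -0.08254386, -0.20011114]), 'ft_torque': array([-0.01883527,  0.04750202,  0.0120971 ]), 'grip_width': 1.001693257067848}
scene {'K': array([[418.68193125,   0.        , 325.80048876],
       [  0.        , 418.68193125, 197.54386164],
       [  0.        ,   0.        ,   1.        ]]), 'distortion': array([-0.01165096,  0.        ,  0.        ,  0.        ,  0.        ]), 'eye': array([-0.202366  ,  0.93001266,  0.61811214]), 'orientation': array([-2.02204867, -0.01892852, -2.41133881])}
top {'K': array([[477.54692639,   0.        , 317.37426873],
       [  0.        , 477.54692639, 198.53957603],
       [  0.        ,   0.        ,   1.        ]]), 'distortion': array([-0.11520261,  0.        ,  0.        ,  0.        ,  0.        ]), 'eye': array([0.44601748, 0.08054207, 1.66916929]), 'orientation': array([-3.08179757, -0.00472068, -1.59068361])}
```

View pics/top0.png

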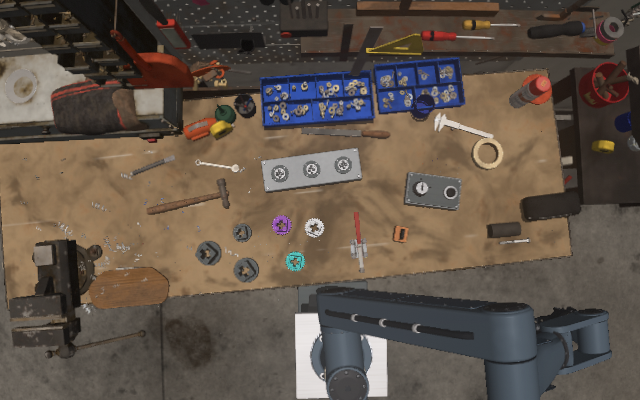

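View pics/scene0.png

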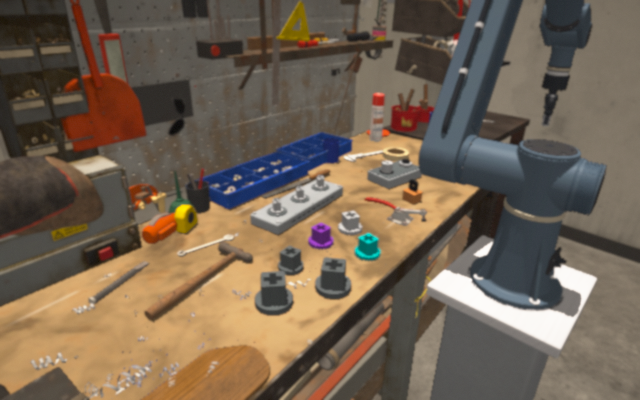

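```bash
cat > h.py <<'E'
import numpy as np, cv2
from scipy.spatial.transform import Rotation as Ro
from workcell import r
def cam(n):
    c=r.camera_info(n); return c, Ro.from_euler('xyz',c['orientation']).as_matrix(), np.array(c['eye'])
def ray(n,px):
    c,R,e=cam(n); p=cv2.undistortPoints(np.array(px,float).reshape(-1,1,2),c['K'],c['distortion']).reshape(-1,2)
    return e,(R@np.c_[p,np.ones(len(p))].T).T
def atz(n,px,z):
    e,d=ray(n,px); z=np.asarray(z); return e+d*((z-e[2])/d[:,2])[:,None]
def cloud(n,dep):
    h,w=dep.shape; u,v=np.meshgrid(np.arange(w),np.arange(h))
    e,d=ray(n,np.stack([u,v],-1).reshape(-1,2)); P=e+d*dep.reshape(-1,1); P[dep.reshape(-1)==0]=np.nan
    return P.reshape(h,w,3)
def proj(n,P):
    c,R,e=cam(n); rv=cv2.Rodrigues(R.T)[0]; return cv2.projectPoints(np.array(P,float).reshape(-1,3),rv,-R.T@e,c['K'],c['distortion'])[0].reshape(-1,2)
def crop(im,x0,y0,x1,y1,s,name):
    cv2.imwrite(name,cv2.resize(im[y0:y1,x0:x1,::-1],None,fx=s,fy=s,interpolation=cv2.INTER_CUBIC))
E
python3 - <<'E'
from h import *
im,d=r.get_image('top')
crop(im,190,205,350,295,5,'pics/hubs_top.png'); crop(im,255,140,375,200,6,'pics/spin_top.png'); crop(im,345,165,475,260,6,'pics/key_top.png')
im2,d2=r.get_image('scene'); 
crop(im2,240,170,440,320,4,'pics/hubs_sc.png')
P=cloud('top',d)
for nm,p in dict(purple=(282,226),white=(314,228),turq=(294,262),dk1=(242,232),dk2=(208,252),dk3=(245,269),bench=(300,210)).items():
    w=P[p[1]-8:p[1]+9,p[0]-8:p[0]+9]; print(nm,np.nanmin(w[...,2]),np.nanmax(w[...,2]),atz('top',[p],.05))
for t in ['hub_1','hub_2','hub_3','key','key_rest_mouth','key_switch_mouth','start_button_top','spindle_1_seat','spindle_1']:
    print(t,[(np.round(b['at'],1).tolist(),round(b['confidence'],2)) for b in r.boxes_of(t,'top')])
E
```

```text
purple -0.011243528866284658 0.061314823861006396 [[0.45196557 0.1926268  0.05      ]]
white -0.008259156252724775 0.06259825633399307 [[0.44310542 0.08438114 0.05      ]]
turq -0.008059448021317417 0.05959872451951509 [[0.32968812 0.1541597  0.05      ]]
dk1 -0.008212617003273914 0.05982885622725442 [[0.43412513 0.32883229 0.05      ]]
dk2 -0.00788517553345236 0.07888260587481666 [[0.36821779 0.44596616 0.05      ]]
dk3 -0.004989692559719927 0.07471327683062379 [[0.30890159 0.32044665 0.05      ]]
bench -0.011986235584619864 0.013239691522044295 [[0.50500106 0.13066943 0.05      ]]
hub_1 [([310.9, 230.8], 0.76), ([241.6, 232.1], 0.67), ([208.8, 252.0], 0.65), ([297.9, 257.9], 0.55), ([281.9, 226.6], 0.5)]
hub_2 [([310.9, 230.8], 0.76), ([241.6, 232.1], 0.67), ([208.8, 252.0], 0.65), ([297.9, 257.9], 0.55), ([281.9, 226.6], 0.5)]
hub_3 [([310.9, 230.8], 0.76), ([241.6, 232.1], 0.67), ([208.8, 252.0], 0.65), ([297.9, 257.9], 0.55), ([281.9, 226.6], 0.5)]
key [([280.9, 171.0], 0.44)]
key_rest_mouth [([397.5, 235.0], 0.58), ([344.3, 164.3], 0.23)]
key_switch_mouth [([419.2, 189.1], 0.43)]
start_button_top [([450.5, 192.4], 0.57)]
spindle_1_seat [([342.5, 164.8], 0.5)]
spindle_1 [([449.5, 193.1], 0.74), ([275.5, 171.0], 0.44)]
```

View pics/hubs_top.png

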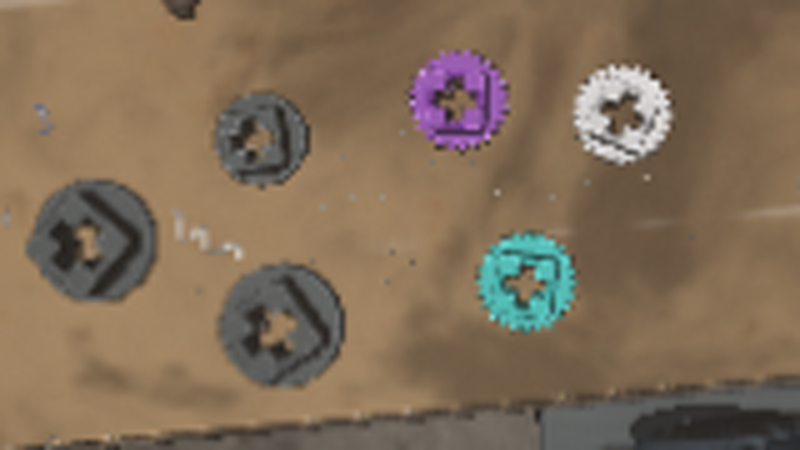

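View pics/hubs_sc.png

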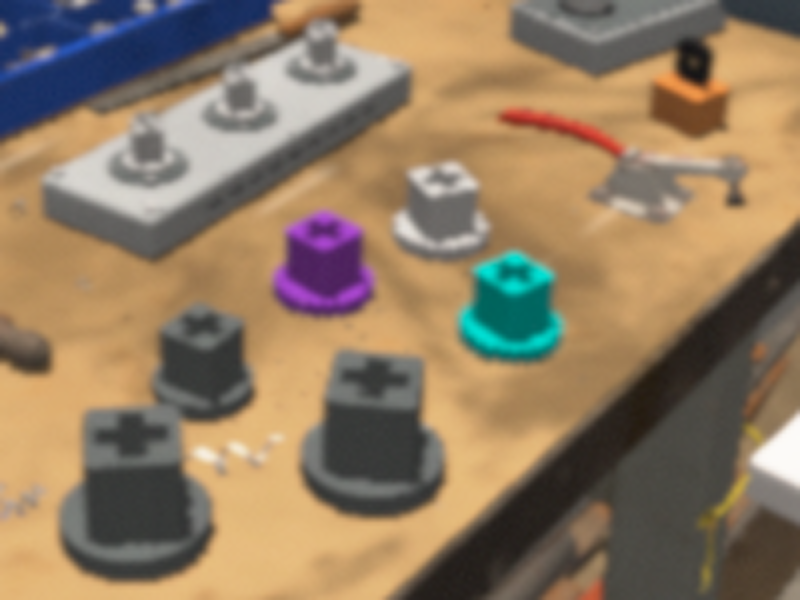

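View pics/spin_top.png

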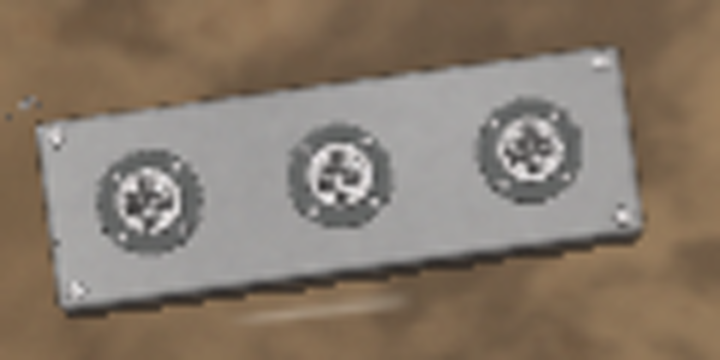

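View pics/key_top.png

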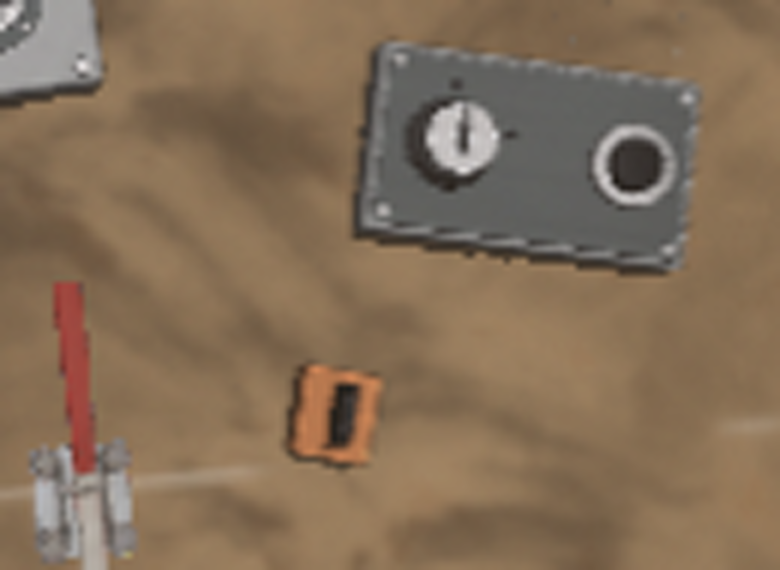

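```bash
cat >> h.py <<'E'
from scipy.optimize import minimize
def rect(a,b,z): return [np.array([[-a,-b,z],[a,-b,z],[a,b,z],[-a,b,z],[-a,-b,z]])/1000]
def circ(R,z,n=60):
    t=np.linspace(0,2*np.pi,n); return [np.c_[R*np.cos(t),R*np.sin(t),0*t+z]/1000]
def cross(L,w,z):
    a,b=L/2,w/2
    return [np.array([[a,-b,z],[a,b,z],[b,b,z],[b,a,z],[-b,a,z],[-b,b,z],[-a,b,z],[-a,-b,z],[-b,-b,z],[-b,-a,z],[b,-a,z],[b,-b,z],[a,-b,z]])/1000]
def hubm(R,toothed): return rect(20,20,50)+cross(29,11,50)+circ(R-(2 if toothed else 0),12)
def sample(lines,step=.001):
    P=[];T=[]
    for l in lines:
        for a,b in zip(l[:-1],l[1:]):
            n=max(1,int(np.ceil(np.linalg.norm(b-a)/step))); s=(np.arange(n)+.5)/n
            P.append(a+(b-a)*s[:,None]); T.append(np.repeat((b-a)[None],n,0))
    return np.vstack(P),np.vstack(T)
def tf(P,p):
    c,s=np.cos(p[2]),np.sin(p[2]); return P@np.array([[c,s,0],[-s,c,0],[0,0,1]])+np.array([p[0],p[1],p[3] if len(p)>3 else 0])
def grads(im,sg):
    g=cv2.GaussianBlur(im.astype(np.float32),(0,0),sg); return cv2.Sobel(g,cv2.CV_32F,1,0)/8,cv2.Sobel(g,cv2.CV_32F,0,1)/8
def score(p,models,G,z0=0):
    # models {cam:lines}
    s=0
    for n,(P,T) in models.items():
        gx,gy=G[n]; q=list(p[:3])+[z0]
        A=proj(n,tf(P,q)); B=proj(n,tf(P+T*1e-2/np.linalg.norm(T,axis=1)[:,None]*.1,q))
        t=B-A; t/=np.linalg.norm(t,axis=1)[:,None]+1e-9
        a=A.astype(np.float32)
        dx=np.stack([cv2.remap(gx[...,k],a[:,:1],a[:,1:],cv2.INTER_LINEAR)[:,0] for k in range(3)],-1)
        dy=np.stack([cv2.remap(gy[...,k],a[:,:1],a[:,1:],cv2.INTER_LINEAR)[:,0] for k in range(3)],-1)
        e=np.linalg.norm(dx*(-t[:,1:])+dy*t[:,:1],axis=1)
        s+=np.minimum(e,40).mean()
    return s
def fit(ims,models,p0,z0=0,yaws=None,sg=1.0,rng=.012):
    G={n:grads(ims[n],sg) for n in models}; M={n:sample(l) for n,l in models.items()}
    best=None
    for y in (yaws if yaws is not None else [p0[2]]):
        for dx in np.arange(-rng,rng+1e-6,.004):
            for dy in np.arange(-rng,rng+1e-6,.004):
                p=[p0[0]+dx,p0[1]+dy,y]; v=score(p,M,G,z0)
                if best is None or v>best[0]: best=(v,p)
    f=lambda u:-score([u[0]/100,u[1]/100,u[2]],M,G,z0)
    o=minimize(f,[best[1][0]*100,best[1][1]*100,best[1][2]],method='Nelder-Mead',options=dict(initial_simplex=np.array([best[1]]*4)*[100,100,1]+np.array([[0,0,0],[.3,0,0],[0,.3,0],[0,0,.1]])))
    return np.array([o.x[0]/100,o.x[1]/100,o.x[2]]),-o.fun
def overlay(im,n,lines,p,z0,box,s,name):
    x0,y0,x1,y1=box; c=cv2.resize(im[y0:y1,x0:x1,::-1],None,fx=s,fy=s,interpolation=cv2.INTER_CUBIC).copy()
    for l in lines:
        A=(proj(n,tf(l,list(p[:3])+[z0]))-[x0,y0]+.5)*s-.5; cv2.polylines(c,[np.int32(A)],False,(0,255,0),1)
    cv2.imwrite(name,c)
E
cat > hubs.py <<'E'
from h import *
import sys
ims={n:r.get_image(n)[0] for n in('top','scene')}
Y=np.arange(0,np.pi/2,.13)
spec=dict(white=(35,1,(314,228)),dark=(32,0,(242,232)))
tiles=[]
for nm,(R,t,px) in spec.items():
    p0=atz('top',[px],.03)[0]; m=hubm(R,t)
    for cams in (('top',),('scene',),('top','scene')):
        p,v=fit(ims,{c:m for c in cams},[p0[0],p0[1],0],0,Y); print(nm,cams,np.round(p,4),round(v,1))
    for n in ims:
        c=proj(n,[p[0],p[1],.03])[0].astype(int); overlay(ims[n],n,m,p,0,(c[0]-25,c[1]-25,c[0]+25,c[1]+25),8,f'pics/t.png'); tiles.append(cv2.imread('pics/t.png'))
cv2.imwrite('pics/'+sys.argv[1],cv2.resize(np.vstack([np.hstack(tiles[:2]),np.hstack(tiles[2:])]),(600,600)))
E
python3 hubs.py hubfit1.png; python3 -c "
from h import *
print(r.sense()['time'])"
```

```text
white ('top',) [0.4455 0.0839 1.1326] 32.1
white ('scene',) [0.4461 0.0833 1.0889] 23.4
0.75Traceback (most recent call last):
  File "hubs.py", line 10, in <module>
    p,v=fit(ims,{c:m for c in cams},[p0[0],p0[1],0],0,Y); print(nm,cams,np.round(p,4),round(v,1))
        ~~~^^^^^^^^^^^^^^^^^^^^^^^^^^^^^^^^^^^^^^^^^^^^^
  File "h.py", line 57, in fit
    p=[p0[0]+dx,p0[1]+dy,y]; v=score(p,M,G,z0)
                               ~~~~~^^^^^^^^^^
  File "h.py", line 43, in score
    A=proj(n,tf(P,q)); B=proj(n,tf(P+T*1e-2/np.linalg.norm(T,axis=1)[:,None]*.1,q))
  File "h.py", line 16, in proj
    c,R,e=cam(n); rv=cv2.Rodrigues(R.T)[0]; return cv2.projectPoints(np.array(P,float).reshape(-1,3),rv,-R.T@e,c['K'],c['distortion'])[0].reshape(-1,2)
          ~~~^^^
  File "h.py", line 5, in cam
    c=r.camera_info(n); return c, Ro.from_euler('xyz',c['orientation']).as_matrix(), np.array(c['eye'])
ValueError: time passes only in moves, steps and waits
```

```bash
python3 - <<'E'
s=open('h.py').read()
s=s.replace("def cam(n):\n    c=r","import functools\n@functools.lru_cache(None)\ndef cam(n):\n    c=r"); open('h.py','w').write(s)
E
python3 hubs.py hubfit1.png
cat > box.py <<'E'
from h import *
ims={n:r.get_image(n)[0] for n in('top','scene')}
def rr(nm,m,p0,z0,yaws,rng=.012,s=8,w=25,sg=1.0,names=('top','scene')):
    for cams in ([(n,) for n in names]+([names] if len(names)>1 else [])):
        p,v=fit(ims,{c:m for c in cams},p0,z0,yaws,sg,rng); print(nm,cams,np.round(p,4),round(v,1))
    for n in names:
        c=proj(n,[p[0],p[1],z0])[0].astype(int); b=(max(0,c[0]-w),max(0,c[1]-w),c[0]+w,c[1]+w); overlay(ims[n],n,m,p,z0,b,s,f'pics/{nm}_{n}.png')
    return p
if __name__=='__main__':
    p0=atz('top',[(311.5,170)],.034)[0]
    p=rr('tester',rect(55,170,0),p0,.034,np.arange(-.05,.3,.03),s=5,w=60)
    for k in (-1,0,1):
        o=[p[0]+.11*k*np.sin(p[2]),p[1]-.11*k*np.cos(p[2]),0]; print('sp',2-k,np.round(o,4))
        q=rr(f'sp{2-k}',cross(26,8,26)+cross(16,3,36),o,.042,np.arange(0,1.57,.13),rng=.004,w=20,s=10)
E
python3 box.py
```

```text
white ('top',) [0.4454 0.0841 1.1365] 32.1
white ('scene',) [0.446  0.0834 1.0891] 23.5
white ('top', 'scene') [0.4456 0.0837 1.1052] 55.4
dark ('top',) [0.4331 0.3377 0.1814] 14.6
dark ('scene',) [0.4265 0.3419 1.3555] 18.1
dark ('top', 'scene') [0.4333 0.3369 0.164 ] 31.2
tester ('top',) [0.6459 0.0904 0.1179] 34.9
tester ('scene',) [0.6484 0.0908 0.1315] 32.6
tester ('top', 'scene') [0.646  0.0905 0.1185] 67.1
sp 3 [0.6329 0.1997 0.    ]
sp3 ('top',) [0.6384 0.2011 1.1359] 19.0
sp3 ('scene',) [0.6326 0.1886 0.2181] 14.0
sp3 ('top', 'scene') [0.6371 0.1934 0.0778] 31.6
sp 2 [0.646  0.0905 0.    ]
sp2 ('top',) [0.6514 0.0908 0.7128] 17.5
sp2 ('scene',) [0.6491 0.0547 0.3551] 27.0
sp2 ('top', 'scene') [0.6457 0.0818 0.149 ] 37.8
sp 1 [ 0.659  -0.0187  0.    ]
sp1 ('top',) [ 0.6631 -0.0145  1.1331] 16.3
sp1 ('scene',) [ 0.6455 -0.0282  1.6226] 23.1
sp1 ('top', 'scene') [ 0.6575 -0.0271  1.0851] 36.7
```

View pics/hubfit1.png

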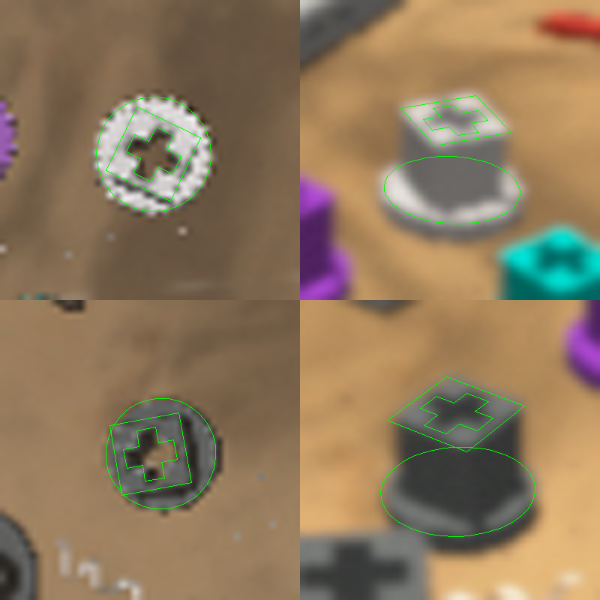

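```bash
python3 - <<'E'
from h import *
ims={n:r.get_image(n)[0] for n in('top','scene')}
im=ims['top']
hsv=cv2.cvtColor(im,cv2.COLOR_RGB2HSV)
m=((hsv[...,1]<70)).astype(np.uint8)
for nm,px in dict(white=(314,228),dark=(242,232),d2=(208,252),d3=(245,269)).items():
    n,l,st,c=cv2.connectedComponentsWithStats(m); k=l[px[1]-4:px[1]+5,px[0]-8:px[0]+9]; k=np.bincount(k[k>0]).argmax()
    cn=max(cv2.findContours((l==k).astype(np.uint8),cv2.RETR_EXTERNAL,cv2.CHAIN_APPROX_NONE)[0],key=len); e=cv2.fitEllipse(cn)
    print(nm,st[k],e, atz('top',[e[0]],.008), np.array(e[1])*(1.669-.008)/477.5)
p0=[.43,.335,0]
Y=np.arange(0,1.57,.1)
for nm,mod in dict(top50=rect(20,20,50)+cross(29,11,50),fl=circ(32,12),flb=circ(32,0)).items():
    for c in ims:
        print(nm,c,[np.round(x,4) for x in fit(ims,{c:mod},p0,0,Y if nm=='top50' else [0],rng=.016)])
for n in ims:
    p=[.4275,.335,.2]; c=proj(n,[p[0],p[1],.03])[0].astype(int); crop(ims[n],c[0]-25,c[1]-25,c[0]+25,c[1]+25,12,f'pics/dk_{n}.png')
E
```

```text
white [304 218  21  20 283] ((313.9190673828125, 227.47329711914062), (18.96556282043457, 19.245738983154297), 155.92601013183594) [[0.44486276 0.08472603 0.008     ]] [0.06597236 0.06694696]
dark [233 224  19  18 250] ((241.83651733398438, 232.35281372070312), (17.336788177490234, 18.231752395629883), 86.79903411865234) [[0.43260055 0.33586039 0.008     ]] [0.06030661 0.06341977]
d2 [195 241  26  25 456] ((208.2134246826172, 252.7526397705078), (23.705026626586914, 24.243370056152344), 70.13006591796875) [[0.36357215 0.45472521 0.008     ]] [0.08245874 0.08433139]
d3 [234 258  25  25 447] ((245.89373779296875, 269.668701171875), (23.902711868286133, 24.20281982421875), 75.79662322998047) [[0.3029825  0.32359205 0.008     ]] [0.0831464  0.08419033]
top50 top [array([0.4177, 0.333 , 0.5384]), np.float64(14.522)]
top50 scene [array([0.4331, 0.3355, 0.1431]), np.float64(16.6423)]
fl top [array([0.4325, 0.3344, 0.0615]), np.float64(18.045)]
fl scene [array([0.4262, 0.3422, 0.0463]), np.float64(23.7166)]
flb top [array([0.4323, 0.3362, 0.0186]), np.float64(17.9219)]
flb scene [array([0.4381, 0.3308, 0.0249]), np.float64(23.3304)]
```

View pics/dk_top.png

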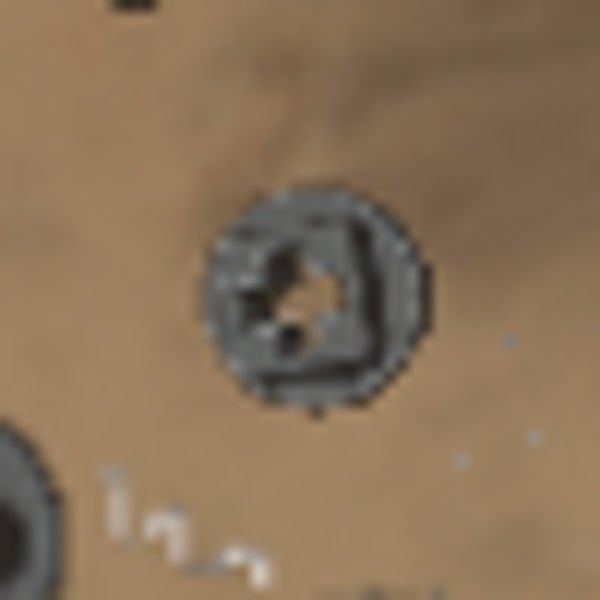

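View pics/dk_scene.png

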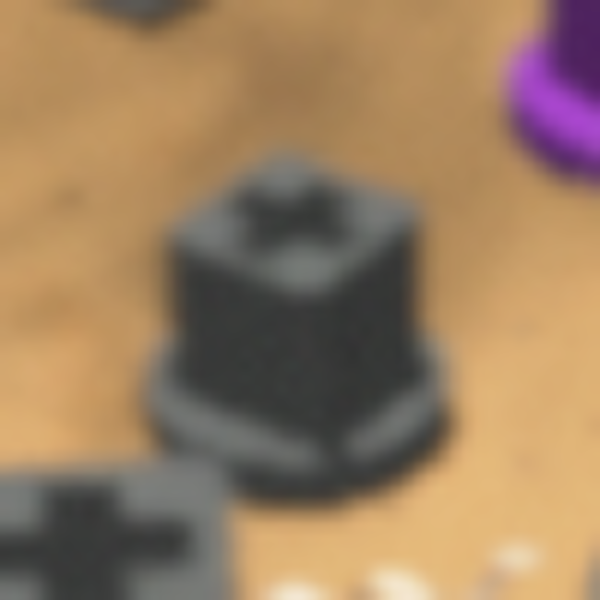

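View pics/tester_top.png

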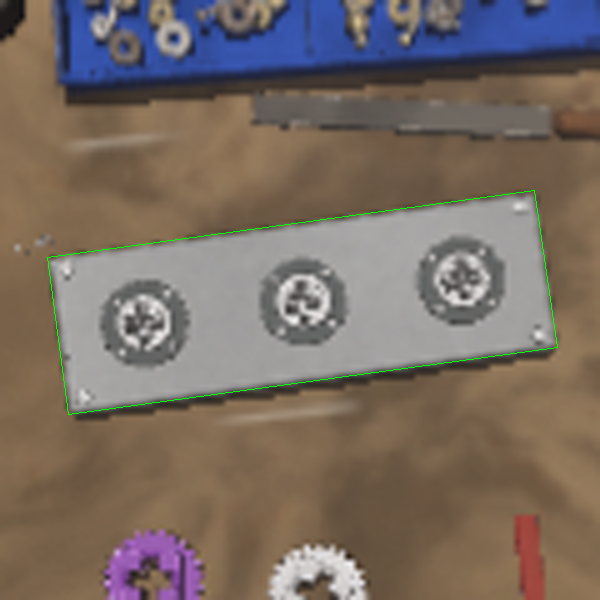

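View pics/tester_scene.png

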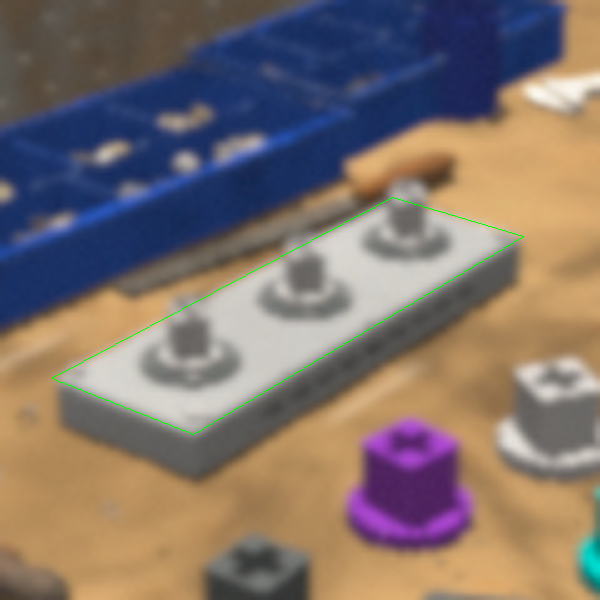

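```bash
python3 - <<'E'
from h import *
ims={n:r.get_image(n)[0] for n in('top','scene')}
p=np.array([.646,.0905,.1185]); t=[]
for k in (1,0,-1):
    o=[p[0]-.11*k*np.sin(p[2]),p[1]+.11*k*np.cos(p[2]),.07]; print(2+k,np.round(o,4))
    row=[]
    for n in ims:
        c=proj(n,[o])[0]; M=np.float32([[16,0,-16*c[0]+133],[0,16,-16*c[1]+133]])
        row.append(cv2.warpAffine(ims[n][...,::-1],M,(266,266),flags=cv2.INTER_CUBIC))
    t.append(np.vstack(row))
cv2.imwrite('pics/spz.png',np.hstack(t))
E
```

```text
3 [0.633  0.1997 0.07  ]
2 [0.646  0.0905 0.07  ]
1 [ 0.659  -0.0187  0.07  ]
```

View pics/spz.png

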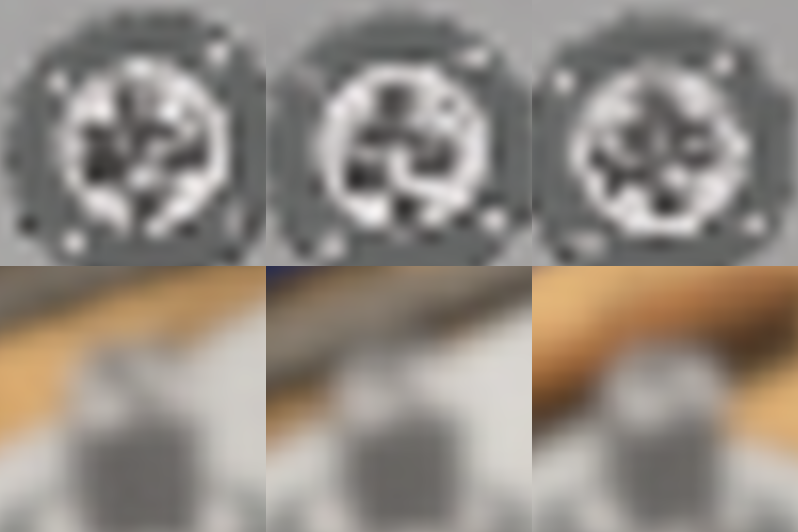

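```bash
cat > spyaw.py <<'E'
from h import *
im=cv2.cvtColor(r.get_image('top')[0],cv2.COLOR_RGB2GRAY).astype(np.float32)
p=np.array([.646,.0905,.1185])
g=np.arange(-13,13.1,.5); X,Y=np.meshgrid(g,g); ok=(X**2+Y**2<13**2)
for k in (1,0,-1):
    o=[p[0]-.11*k*np.sin(p[2]),p[1]+.11*k*np.cos(p[2])]
    for z in (.068,.075):
        res=[]
        for dx in np.arange(-3,3.1,1):
          for dy in np.arange(-3,3.1,1):
            A=proj('top',np.c_[o[0]+(X[ok]+dx)/1e3,o[1]+(Y[ok]+dy)/1e3,0*X[ok]+z]).astype(np.float32)
            I=cv2.remap(im,A[:,:1],A[:,1:],cv2.INTER_LINEAR)[:,0]
            for a in np.arange(0,np.pi/2,.04):
                u=X[ok]*np.cos(a)+Y[ok]*np.sin(a); v=-X[ok]*np.sin(a)+Y[ok]*np.cos(a); M=(abs(u)<4)|(abs(v)<4)
                res.append((I[~M].mean()-I[M].mean(),dx,dy,a))
        res=np.array(res); print(2+k,z,np.round(res[res[:,0].argsort()[::-1][:3]],2).tolist())
        z0=res[(res[:,1]==0)&(res[:,2]==0)]; print('   centred',np.round(z0[z0[:,0].argsort()[::-1][:3]][:,[0,3]],2).tolist(), z0[:,0].min())
E
python3 spyaw.py
```

```text
3 0.068 [[36.71, -3.0, -1.0, 0.04], [36.21, -3.0, -1.0, 0.08], [35.97, -3.0, -1.0, 1.56]]
   centred [[21.78, 1.4], [21.6, 1.36], [21.58, 1.44]] 9.196075439453125
3 0.075 [[35.7, -1.0, 2.0, 1.28], [35.2, -1.0, 2.0, 1.32], [35.16, -1.0, 2.0, 1.24]]
   centred [[24.16, 1.2], [24.05, 1.16], [23.98, 1.12]] 9.101028442382812
2 0.068 [[42.04, 0.0, 3.0, 1.16], [41.93, 0.0, 3.0, 1.12], [41.5, 0.0, 3.0, 1.2]]
   centred [[22.41, 0.92], [22.29, 0.88], [22.15, 0.96]] 6.727813720703125
2 0.075 [[42.28, -1.0, 3.0, 1.16], [42.04, -1.0, 3.0, 1.12], [41.87, -1.0, 3.0, 1.2]]
   centred [[27.54, 0.8], [27.26, 0.84], [26.63, 0.88]] 6.55029296875
1 0.068 [[35.06, -3.0, 1.0, 0.16], [34.87, -3.0, 1.0, 0.12], [34.32, -3.0, 1.0, 0.08]]
   centred [[24.17, 0.16], [24.13, 0.12], [23.92, 0.08]] 13.230712890625
1 0.075 [[33.02, -3.0, 2.0, 1.56], [32.73, -3.0, 2.0, 0.04], [32.18, -3.0, 2.0, 0.08]]
   centred [[21.11, 0.28], [21.07, 0.24], [21.07, 0.2]] 16.33544921875
```

```bash
cat >> h.py <<'E'
def st():
    s=r.sense(); R=Ro.from_euler('xyz',s['eef_rot']).as_matrix(); a=np.arctan2(R[1,2],R[0,2])
    print('t',round(s['time'],2),'pos',np.round(s['eef_pos'],4),'jaw',round(a,4),'x',np.round(R[:,0],3),'q',np.round(s['q'],2),'F',np.round(s['contact_force'],1),'T',np.round(s['ft_torque'],2),'g',round(s['grip_width'],3)); return s['eef_pos'],a,R
def plan(x,y,z,a):
    p,b,R=st(); d=(a-b+np.pi/2)%np.pi-np.pi/2; v=np.array([x,y,z])-p
    Rt=Ro.from_euler('z',d)*Ro.from_matrix(R)
    # level: make tool x exactly down
    xx=np.array([0,0,-1.]); zz=np.array([np.cos(b+d),np.sin(b+d),0]); T=np.c_[xx,np.cross(zz,xx),zz]
    rv=Ro.from_matrix(T@R.T).as_rotvec(); print('xyz units',np.round(v/.2,4),'rot units',np.round(rv/(np.pi/4),4),'jaw turn',round(d,3),'or',round(d-np.sign(d)*np.pi,3))
E
python3 -c "
from h import *
plan(.4456,.0837,.2,1.105)
plan(.4456,.0837,.2,1.105-np.pi/2)"
```

```text
t 1.2 pos [ 0.1642 -0.603   0.2313] jaw -1.305 x [ 0. -0. -1.] q [-1.48  0.53  1.43  0.    1.18 -0.18] F [ 0.4 -0.3 -0.6] T [ 0.02  0.04 -0.  ] g 1.002
xyz units [ 1.407   3.4337 -0.1566] rot units [ 1.000e-04 -0.000e+00 -9.314e-01] jaw turn -0.732 or 2.41
t 1.2 pos [ 0.1642 -0.603   0.2313] jaw -1.305 x [ 0. -0. -1.] q [-1.48  0.53  1.43  0.    1.18 -0.18] F [ 0.4 -0.3 -0.6] T [ 0.02  0.04 -0.  ] g 1.002
xyz units [ 1.407   3.4337 -0.1566] rot units [1.0000e-04 0.0000e+00 1.0686e+00] jaw turn 0.839 or -2.302
```

```bash
python3 -m creep '[{"xyz":[0.25,0.25,0],"rotation":[0,0,0.1],"gripper":1},{"xyz":[0.5,0.5,0],"rotation":[0,0,0.2],"gripper":1},{"xyz":[0.75,0.75,0],"rotation":[0,0,0.35],"gripper":1},{"xyz":[1,1,0],"rotation":[0,0,0.5],"gripper":1},{"xyz":[1,1,0],"rotation":[0,0,0.55],"gripper":1},{"xyz":[1,1,0],"rotation":[0,0,0.55],"gripper":1},{"xyz":[1,1,0],"rotation":[0,0,0.55],"gripper":1}]'
python3 -m creep '[{"xyz":[0.1,0.25,0],"rotation":[0,0,0.1],"gripper":1},{"xyz":[0.2,0.5,0],"rotation":[0,0,0.2],"gripper":1},{"xyz":[0.3,0.75,0],"rotation":[0,0,0.35],"gripper":1},{"xyz":[0.4,1,0],"rotation":[0,0,0.5],"gripper":1},{"xyz":[0.4,1,0],"rotation":[0,0,0.52],"gripper":1},{"xyz":[0.4,1,0],"rotation":[0,0,0.52],"gripper":1}]'
python3 -m creep '[{"xyz":[0,0.25,0],"rotation":[0,0,0],"gripper":1},{"xyz":[0,0.5,0],"rotation":[0,0,0],"gripper":1},{"xyz":[0,0.75,0],"rotation":[0,0,0],"gripper":1},{"xyz":[0,1,0],"rotation":[0,0,0],"gripper":1},{"xyz":[0,1,0],"rotation":[0,0,0],"gripper":1}]'
python3 -c "
from h import *
plan(.4456,.0837,.12,1.105)"
```

```text
time: 1.9
eef_pos: [0.3666, -0.3993, 0.2315]
eef_rot: [2.185, 1.569, 1.318]
contact_force: [-0.7, -0.6, 0.1]
grip_width: 1.002
time: 2.5
eef_pos: [0.4445, -0.2016, 0.2315]
eef_rot: [-1.303, 1.571, -1.764]
contact_force: [-0.7, -0.8, -0.5]
grip_width: 1.003
time: 3.0
eef_pos: [0.4431, 0.0005, 0.2313]
eef_rot: [2.741, 1.569, 2.282]
contact_force: [0.3, 0.1, -0.5]
grip_width: 1.0
t 3.0 pos [0.4431 0.0005 0.2313] jaw -0.4594 x [-0.001  0.001 -1.   ] q [-0.25  0.28  1.87  0.    0.99  0.21] F [ 0.3  0.1 -0.5] T [-0.01  0.05 -0.  ] g 1.0
xyz units [ 0.0123  0.4161 -0.5566] rot units [-2.0000e-04 -2.5000e-03  1.9919e+00] jaw turn 1.564 or -1.577
```

```bash
python3 hubs.py hubfit2.png;  python3 -m creep '[{"xyz":[0.012,0.2,-0.1],"rotation":[0,0,0],"gripper":1},{"xyz":[0.012,0.416,-0.3],"rotation":[0,0,0],"gripper":1},{"xyz":[0.012,0.416,-0.556],"rotation":[0,0,0],"gripper":1},{"xyz":[0.012,0.416,-0.556],"rotation":[0,0,0],"gripper":1},{"xyz":[0.012,0.416,-0.556],"rotation":[0,0,0],"gripper":1}]'
python3 -c "
from h import *
plan(.4456,.0837,.018,1.105)"
```

```text
white ('top',) [0.4456 0.0841 1.1202] 32.1
white ('scene',) [0.446  0.0833 1.0897] 24.9
white ('top', 'scene') [0.4456 0.0839 1.0945] 56.9
dark ('top',) [0.4331 0.3377 0.1879] 14.4
dark ('scene',) [0.4268 0.3416 1.3696] 19.0
dark ('top', 'scene') [0.4331 0.3367 0.1582] 32.0
time: 3.6
eef_pos: [0.4466, 0.0783, 0.1191]
eef_rot: [-2.612, 1.567, -3.079]
contact_force: [0.4, 1.2, 0.4]
grip_width: 1.003
t 3.6 pos [0.4466 0.0783 0.1191] jaw -0.4672 x [-0.004 -0.    -1.   ] q [-0.07  0.5   1.96 -0.    0.69  0.39] F [0.4 1.2 0.4] T [-0.04 -0.    0.  ] g 1.003
xyz units [-0.0048  0.0272 -0.5053] rot units [-0.0033 -0.0038 -1.9982] jaw turn -1.569 or 1.572
```

View pics/hubfit2.png

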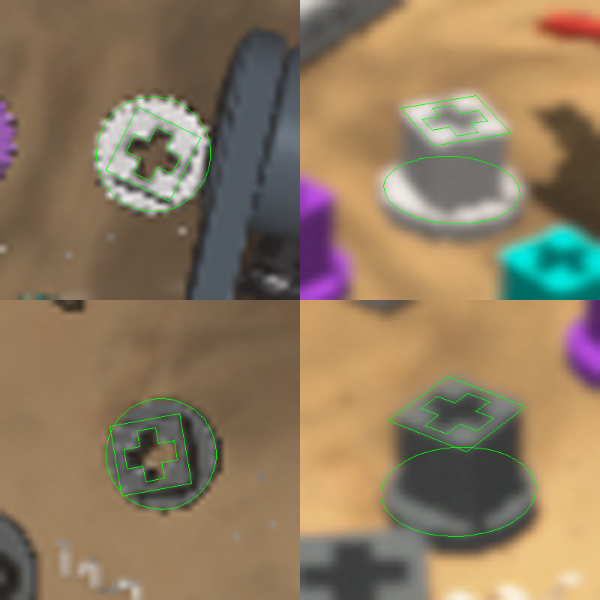

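```bash
python3 -m creep '[{"xyz":[0,0.01,-0.15],"rotation":[0,0,0],"gripper":1},{"xyz":[0,0.01,-0.3],"rotation":[0,0,0],"gripper":1},{"xyz":[0,0.01,-0.3],"rotation":[0,0,0],"gripper":1},{"xyz":[0,0.01,-0.3],"rotation":[0,0,0],"gripper":1}]'
python3 -c "
from h import *
plan(.4456,.0837,.018,1.105)"
```

```text
time: 4.0
eef_pos: [0.4483, 0.0808, 0.0617]
eef_rot: [0.347, 1.568, -0.119]
contact_force: [0.1, -0.7, -0.5]
grip_width: 1.002
t 4.0 pos [0.4483 0.0808 0.0617] jaw -0.4667 x [ 0.003 -0.    -1.   ] q [-0.07  0.62  1.99 -0.    0.53  0.4 ] F [ 0.1 -0.7 -0.5] T [ 0.03  0.05 -0.02] g 1.002
xyz units [-0.0133  0.0143 -0.2187] rot units [ 0.0031  0.0024 -1.9989] jaw turn -1.57 or 1.572
```

```bash
for i in 1 2; do python3 -m creep '[{"xyz":[0,0,0],"rotation":[0,0,0],"gripper":1}]' | sed -n 2p; done
python3 -c "
from h import *
plan(.4456,.0837,.018,1.105)"
```

```text
eef_pos: [0.4485, 0.0813, 0.0622]
eef_pos: [0.448, 0.0818, 0.062]
t 4.2 pos [0.448  0.0818 0.062 ] jaw -0.4651 x [ 0.004 -0.    -1.   ] q [-0.07  0.62  1.99 -0.    0.53  0.4 ] F [-1.  -0.5  0.6] T [ 0.02  0.   -0.03] g 1.002
xyz units [-0.0121  0.0097 -0.2198] rot units [-0.0037  0.0043  1.9992] jaw turn 1.57 or -1.571
```

```bash
python3 -m creep '[{"xyz":[-0.012,0.01,-0.1],"rotation":[0,0,0],"gripper":1},{"xyz":[-0.012,0.01,-0.22],"rotation":[0,0,0],"gripper":1},{"xyz":[-0.012,0.01,-0.22],"rotation":[0,0,0],"gripper":1},{"xyz":[-0.012,0.01,-0.22],"rotation":[0,0,0],"gripper":1}]'
python3 -m creep '[{"xyz":[0,0,0],"rotation":[0,0,0],"gripper":-1},{"xyz":[0,0,0],"rotation":[0,0,0],"gripper":-1},{"xyz":[0,0,0],"rotation":[0,0,0],"gripper":-1},{"xyz":[0,0,0],"rotation":[0,0,0],"gripper":-1},{"xyz":[0,0,0],"rotation":[0,0,0],"gripper":-1},{"xyz":[0,0,0],"rotation":[0,0,0],"gripper":-1}]' 50
python3 -c "
from h import *
plan(.4456,.0837,.018,1.105)"
```

```text
time: 4.6
eef_pos: [0.4445, 0.0842, 0.0168]
eef_rot: [0.385, 1.57, -0.08]
contact_force: [-1.2, 1.1, 0.2]
grip_width: 1.001
time: 5.2
eef_pos: [0.4451, 0.0841, 0.017]
eef_rot: [0.384, 1.568, -0.081]
contact_force: [-0.4, 0.4, 5.4]
grip_width: 0.463
t 5.2 pos [0.4451 0.0841 0.017 ] jaw -0.4645 x [ 0.002 -0.    -1.   ] q [-0.06  0.71  2.01 -0.    0.41  0.4 ] F [-0.4  0.4  5.4] T [-0.   -0.02 -0.02] g 0.463
xyz units [ 0.0025 -0.0019  0.0048] rot units [-0.0022  0.0026  1.9984] jaw turn 1.57 or -1.572
```

```bash
python3 -m creep '[{"xyz":[0,0,0.1],"rotation":[0,0,0],"gripper":-1},{"xyz":[0,0,0.3],"rotation":[0,0,0],"gripper":-1},{"xyz":[0,0,0.65],"rotation":[0,0,0],"gripper":-1},{"xyz":[0,0,0.65],"rotation":[0,0,0],"gripper":-1},{"xyz":[0,0,0.65],"rotation":[0,0,0],"gripper":-1}]'
python3 -c "
from h import *
plan(.659,-.0187,.14,.1)"
```

```text
time: 5.7
eef_pos: [0.4459, 0.0842, 0.1488]
eef_rot: [0.408, 1.564, -0.056]
contact_force: [0.2, -0.0, -3.9]
grip_width: 0.456
t 5.7 pos [0.4459 0.0842 0.1488] jaw -0.4644 x [ 0.007 -0.    -1.   ] q [-0.06  0.44  1.94  0.    0.76  0.4 ] F [ 0.2 -0.  -3.9] T [-0.01 -0.02  0.05] g 0.456
xyz units [ 1.0653 -0.5145 -0.0441] rot units [-0.002   0.0088  0.7186] jaw turn 0.564 or -2.577
```

```bash
python3 -m creep '[{"xyz":[0.2,-0.1,0],"rotation":[0,0,0.15],"gripper":-1},{"xyz":[0.4,-0.2,0],"rotation":[0,0,0.3],"gripper":-1},{"xyz":[0.6,-0.3,0],"rotation":[0,0,0.45],"gripper":-1},{"xyz":[0.8,-0.4,0],"rotation":[0,0,0.6],"gripper":-1},{"xyz":[1,-0.5,0],"rotation":[0,0,0.718],"gripper":-1},{"xyz":[1,-0.5,0],"rotation":[0,0,0.718],"gripper":-1},{"xyz":[1,-0.5,0],"rotation":[0,0,0.718],"gripper":-1}]'
python3 -m creep '[{"xyz":[0.065,-0.015,-0.04],"rotation":[0,0,0],"gripper":-1},{"xyz":[0.065,-0.015,-0.04],"rotation":[0,0,0],"gripper":-1},{"xyz":[0.065,-0.015,-0.04],"rotation":[0,0,0],"gripper":-1}]'
python3 - <<'E'
from h import *
plan(.659,-.0187,.14,.1)
im=r.get_image('top')[0]; crop(im,300,120,400,195,8,'pics/at1_top.png')
im=r.get_image('scene')[0]; crop(im,260,110,400,215,5,'pics/at1_sc.png')
E
```

```text
time: 6.4
eef_pos: [0.6428, -0.0162, 0.1427]
eef_rot: [2.816, 1.565, 2.914]
contact_force: [-0.6, -0.7, -2.7]
grip_width: 0.461
time: 6.7
eef_pos: [0.6549, -0.0179, 0.1366]
eef_rot: [2.826, 1.566, 2.926]
contact_force: [-0.3, 0.1, -3.7]
grip_width: 0.46
t 6.7 pos [ 0.6549 -0.0179  0.1366] jaw 0.0997 x [-0.005  0.001 -1.   ] q [-0.2   0.68  1.43  0.    1.04 -0.3 ] F [-0.3  0.1 -3.7] T [ 0.04  0.   -0.01] g 0.46
xyz units [ 0.0205 -0.0042  0.0169] rot units [-0.0013 -0.0059  0.0004] jaw turn 0.0 or -3.141
```

View pics/at1_top.png

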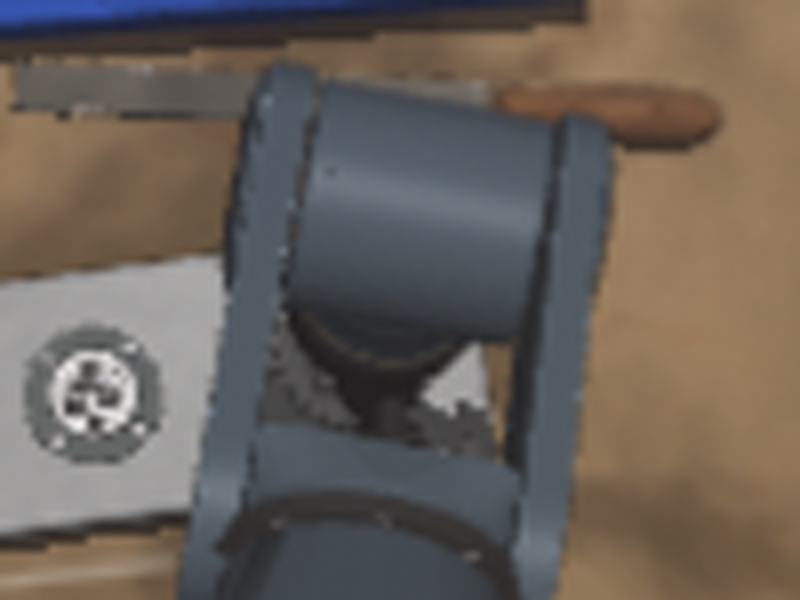

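View pics/at1_sc.png

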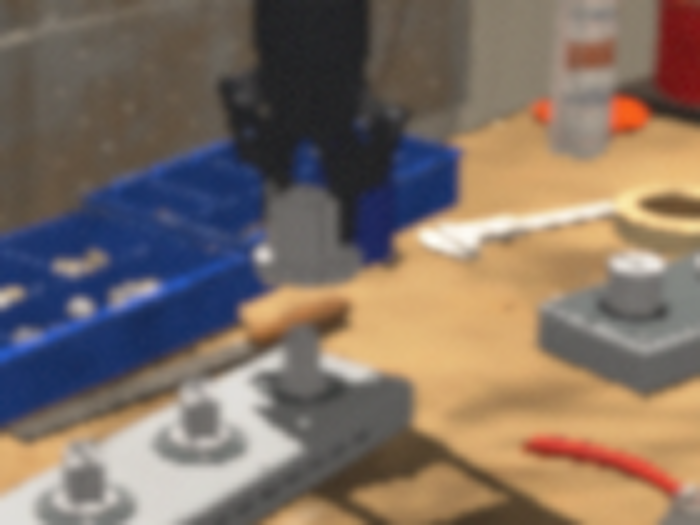

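```bash
python3 -m creep '[{"xyz":[0.01,-0.004,-0.07],"rotation":[0,0,0],"gripper":-1},{"xyz":[0.01,-0.004,-0.14],"rotation":[0,0,0],"gripper":-1},{"xyz":[0.01,-0.004,-0.14],"rotation":[0,0,0],"gripper":-1},{"xyz":[0.01,-0.004,-0.14],"rotation":[0,0,0],"gripper":-1},{"xyz":[0.01,-0.004,-0.14],"rotation":[0,0,0],"gripper":-1}]'
python3 - <<'E'
from h import *
plan(.659,-.0187,.100,.1)
E
```

```text
time: 7.3
eef_pos: [0.6594, -0.0197, 0.1101]
eef_rot: [-0.235, 1.571, -0.136]
contact_force: [0.6, 0.7, -3.0]
grip_width: 0.465
t 7.3 pos [ 0.6594 -0.0197  0.1101] jaw 0.0992 x [ 0. -0. -1.] q [-0.2   0.72  1.44  0.    0.99 -0.3 ] F [ 0.6  0.7 -3. ] T [ 0.02 -0.01  0.  ] g 0.465
xyz units [-0.0019  0.0048 -0.0505] rot units [0.     0.0003 0.001 ] jaw turn 0.001 or -3.141
```

```bash
for i in 1 2 3; do python3 -m creep '[{"xyz":[0,0.001,-0.025],"rotation":[0,0,0],"gripper":-1},{"xyz":[0,0.001,-0.05],"rotation":[0,0,0],"gripper":-1},{"xyz":[0,0.001,-0.05],"rotation":[0,0,0],"gripper":-1}]' | sed -n '2p;4,5p'; done
```

```text
eef_pos: [0.6585, -0.0193, 0.0993]
contact_force: [-0.5, 0.0, -3.5]
grip_width: 0.459
eef_pos: [0.6585, -0.0191, 0.0891]
contact_force: [0.0, 0.1, -3.6]
grip_width: 0.46
eef_pos: [0.6591, -0.019, 0.0793]
contact_force: [-0.4, 0.1, -3.7]
grip_width: 0.461
```

```bash
python3 -m creep '[{"xyz":[0,0,-0.025],"rotation":[0,0,0],"gripper":-1},{"xyz":[0,0,-0.05],"rotation":[0,0,0],"gripper":-1},{"xyz":[0,0,-0.075],"rotation":[0,0,0],"gripper":-1},{"xyz":[0,0,-0.075],"rotation":[0,0,0],"gripper":-1}]' | sed -n '2p;4,5p'; python3 -m creep '[{"xyz":[0,0,-0.012],"rotation":[0,0,0],"gripper":-1},{"xyz":[0,0,-0.025],"rotation":[0,0,0],"gripper":-1},{"xyz":[0,0,-0.025],"rotation":[0,0,0],"gripper":-1}]' | sed -n '2p;4,5p'
```

```text
eef_pos: [0.659, -0.019, 0.0642]
contact_force: [0.3, -0.4, -4.1]
grip_width: 0.459
eef_pos: [0.659, -0.019, 0.0598]
contact_force: [-0.0, -1.0, -2.8]
grip_width: 0.461
```

```bash
python3 -m creep '[{"xyz":[0,0,-0.006],"rotation":[0,0,0],"gripper":-1},{"xyz":[0,0,-0.012],"rotation":[0,0,0],"gripper":-1},{"xyz":[0,0,-0.012],"rotation":[0,0,0],"gripper":-1}]' | sed -n '2p;4,5p'; 
```

```text
eef_pos: [0.6592, -0.019, 0.0591]
contact_force: [-1.9, 0.0, 5.0]
grip_width: 0.46
```

Seated (contact felt, +8 N). Release and lift.

```bash
python3 -m creep '[{"xyz":[0,0,0],"rotation":[0,0,0],"gripper":1},{"xyz":[0,0,0],"rotation":[0,0,0],"gripper":1},{"xyz":[0,0,0],"rotation":[0,0,0],"gripper":1},{"xyz":[0,0,0],"rotation":[0,0,0],"gripper":1},{"xyz":[0,0,0.15],"rotation":[0,0,0],"gripper":1},{"xyz":[0,0,0.4],"rotation":[0,0,0],"gripper":1},{"xyz":[0,0,0.6],"rotation":[0,0,0],"gripper":1},{"xyz":[0,0,0.6],"rotation":[0,0,0],"gripper":1}]'
python3 - <<'E'
from h import *
plan(.4328,.3357,.18,.155)
plan(.4328,.3357,.18,.155-np.pi/2)
E
```

```text
time: 10.0
eef_pos: [0.6638, -0.0198, 0.1848]
eef_rot: [-0.293, 1.557, -0.194]
contact_force: [0.8, 0.6, 0.9]
grip_width: 1.0
t 10.0 pos [ 0.6638 -0.0198  0.1848] jaw 0.0995 x [ 0.014 -0.003 -1.   ] q [-0.2   0.63  1.38  0.    1.12 -0.3 ] F [0.8 0.6 0.9] T [-0.04 -0.03 -0.06] g 1.0
xyz units [-1.1549  1.7774 -0.024 ] rot units [0.003  0.0179 0.0707] jaw turn 0.056 or -3.086
t 10.0 pos [ 0.6638 -0.0198  0.1848] jaw 0.0995 x [ 0.014 -0.003 -1.   ] q [-0.2   0.63  1.38  0.    1.12 -0.3 ] F [0.8 0.6 0.9] T [-0.04 -0.03 -0.06] g 1.0
xyz units [-1.1549  1.7774 -0.024 ] rot units [ 0.0163  0.0116 -1.9293] jaw turn -1.515 or 1.626
```

```bash
python3 -m creep '[{"xyz":[-0.12,0.2,0],"rotation":[0,0,0],"gripper":1},{"xyz":[-0.24,0.4,0],"rotation":[0,0,0],"gripper":1},{"xyz":[-0.36,0.6,0],"rotation":[0,0,0.03],"gripper":1},{"xyz":[-0.48,0.8,0],"rotation":[0,0,0.07],"gripper":1},{"xyz":[-0.6,0.97,0],"rotation":[0,0,0.07],"gripper":1},{"xyz":[-0.6,0.97,0],"rotation":[0,0,0.07],"gripper":1}]' >/dev/null
python3 -m creep '[{"xyz":[-0.12,0.2,0],"rotation":[0,0,0],"gripper":1},{"xyz":[-0.24,0.4,0],"rotation":[0,0,0],"gripper":1},{"xyz":[-0.36,0.6,0],"rotation":[0,0,0],"gripper":1},{"xyz":[-0.53,0.8,0],"rotation":[0,0,0],"gripper":1},{"xyz":[-0.53,0.8,0],"rotation":[0,0,0],"gripper":1},{"xyz":[-0.53,0.8,0],"rotation":[0,0,0],"gripper":1}]'
python3 - <<'E'
from h import *
plan(.4328,.3357,.08,.155)
im=r.get_image('top')[0]; crop(im,180,140,400,290,3,'pics/a_top.png')
im=r.get_image('scene')[0]; crop(im,190,120,430,320,3,'pics/a_sc.png')
E
```

```text
time: 11.2
eef_pos: [0.4327, 0.3355, 0.1774]
eef_rot: [-1.608, 1.57, -1.451]
contact_force: [-0.0, -0.1, -0.2]
grip_width: 1.001
t 11.2 pos [0.4327 0.3355 0.1774] jaw 0.1571 x [ 0.    -0.001 -1.   ] q [ 0.46  0.5   1.68 -0.    0.96  0.3 ] F [-0.  -0.1 -0.2] T [ 0.08 -0.04 -0.02] g 1.001
xyz units [ 4.000e-04  8.000e-04 -4.869e-01] rot units [ 0.0007  0.0001 -0.0026] jaw turn -0.002 or 3.14
```

View pics/a_top.png

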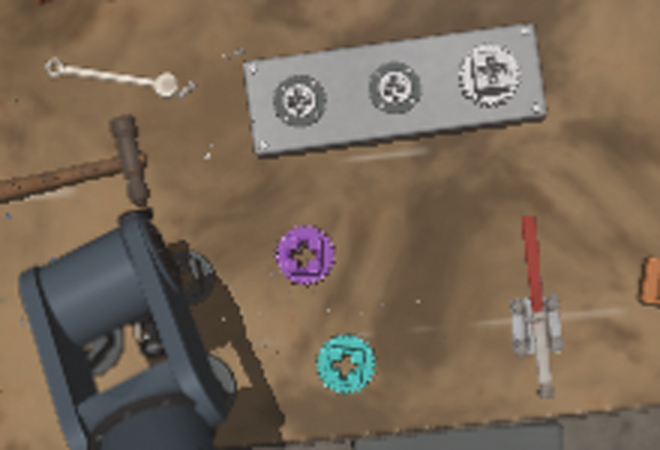

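View pics/a_sc.png

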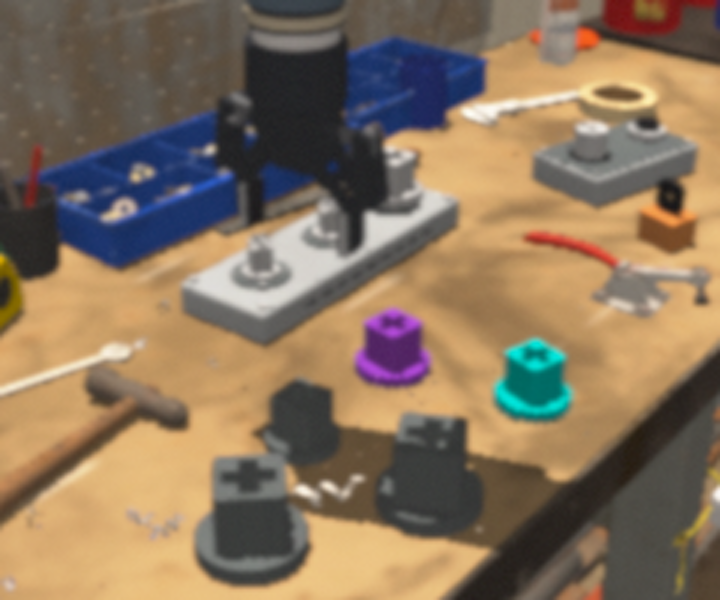

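```bash
python3 - <<'E'
from h import *
ims={n:r.get_image(n)[0] for n in('scene',)}
print(fit(ims,{'scene':hubm(32,0)},[.4326,.3357,0],0,np.arange(0,1.57,.13)), fit(ims,{'scene':rect(20,20,50)+cross(29,11,50)},[.4326,.3357,0],0,np.arange(0,1.57,.13)))
print(atz('top',[(222,207),(228,208)],.02))
E
python3 -m creep '[{"xyz":[0,0,-0.2],"rotation":[0,0,0],"gripper":1},{"xyz":[0,0,-0.4],"rotation":[0,0,0],"gripper":1},{"xyz":[0,0,-0.57],"rotation":[0,0,0],"gripper":1},{"xyz":[0,0,-0.57],"rotation":[0,0,0],"gripper":1},{"xyz":[0,0,-0.57],"rotation":[0,0,0],"gripper":1}]'
python3 -c "
from h import *
plan(.4328,.3357,.018,.155)"
```

```text
(array([0.43424466, 0.33632716, 0.18704843]), np.float64(12.659594259618327)) (array([0.43381184, 0.33440542, 0.19865383]), np.float64(14.32619023951986))
[[0.5216648  0.40216366 0.02      ]
 [0.51779918 0.38122807 0.02      ]]
time: 11.85
eef_pos: [0.4342, 0.334, 0.0636]
eef_rot: [-2.721, 1.57, -2.568]
contact_force: [0.1, -1.2, -0.1]
grip_width: 0.999
t 11.85 pos [0.4342 0.334  0.0636] jaw 0.1522 x [-0.001 -0.    -1.   ] q [ 0.45  0.68  1.76 -0.    0.71  0.3 ] F [ 0.1 -1.2 -0.1] T [0.   0.05 0.01] g 0.999
xyz units [-0.0072  0.0086 -0.2279] rot units [ 0.0006 -0.0009  0.0036] jaw turn 0.003 or -3.139
```

```bash
python3 -m creep '[{"xyz":[-0.003,0.007,-0.1],"rotation":[0,0,0.02],"gripper":1},{"xyz":[-0.003,0.007,-0.226],"rotation":[0,0,0.02],"gripper":1},{"xyz":[-0.003,0.007,-0.226],"rotation":[0,0,0.02],"gripper":1},{"xyz":[-0.003,0.007,-0.226],"rotation":[0,0,0.02],"gripper":1}]'
python3 -m creep '[{"xyz":[-0.003,0,0],"rotation":[0,0,0],"gripper":-1},{"xyz":[0,0,0],"rotation":[0,0,0],"gripper":-1},{"xyz":[0,0,0],"rotation":[0,0,0],"gripper":-1},{"xyz":[0,0,0],"rotation":[0,0,0],"gripper":-1},{"xyz":[0,0,0],"rotation":[0,0,0],"gripper":-1},{"xyz":[0,0,0],"rotation":[0,0,0],"gripper":-1}]' 50
python3 -c "
from h import *
plan(.4328,.3357,.018,.155)"
```

```text
time: 12.25
eef_pos: [0.4339, 0.3366, 0.0202]
eef_rot: [0.281, 1.568, 0.45]
contact_force: [-0.0, -0.1, 0.2]
grip_width: 1.0
time: 12.85
eef_pos: [0.4335, 0.3368, 0.0198]
eef_rot: [0.295, 1.568, 0.465]
contact_force: [-0.3, -0.1, 6.3]
grip_width: 0.462
t 12.85 pos [0.4335 0.3368 0.0198] jaw 0.1699 x [ 0.002  0.001 -1.   ] q [0.46 0.76 1.77 0.   0.61 0.29] F [-0.3 -0.1  6.3] T [-0.02  0.06 -0.02] g 0.462
xyz units [-0.0033 -0.0056 -0.0088] rot units [-0.0013  0.0027 -0.0189] jaw turn -0.015 or 3.127
```

```bash
python3 -m creep '[{"xyz":[0,0,0.1],"rotation":[0,0,0],"gripper":-1},{"xyz":[0,0,0.3],"rotation":[0,0,0],"gripper":-1},{"xyz":[0,0,0.6],"rotation":[0,0,0],"gripper":-1},{"xyz":[0,0,0.6],"rotation":[0,0,0],"gripper":-1},{"xyz":[0,0,0.6],"rotation":[0,0,0],"gripper":-1}]'
python3 -m creep '[{"xyz":[0.2,-0.15,0],"rotation":[0,0,-0.05],"gripper":-1},{"xyz":[0.4,-0.3,0],"rotation":[0,0,-0.1],"gripper":-1},{"xyz":[0.6,-0.45,0],"rotation":[0,0,-0.15],"gripper":-1},{"xyz":[0.8,-0.6,0],"rotation":[0,0,-0.2],"gripper":-1},{"xyz":[1,-0.68,0],"rotation":[0,0,-0.216],"gripper":-1},{"xyz":[1,-0.68,0],"rotation":[0,0,-0.216],"gripper":-1},{"xyz":[1,-0.68,0],"rotation":[0,0,-0.216],"gripper":-1},{"xyz":[1,-0.68,0],"rotation":[0,0,-0.216],"gripper":-1}]'
python3 - <<'E'
from h import *
plan(.633,.2002,.112,.0)
im=r.get_image('top')[0]; crop(im,240,120,340,195,8,'pics/at3_top.png')
im=r.get_image('scene')[0]; crop(im,230,110,370,215,5,'pics/at3_sc.png')
E
```

```text
time: 13.35
eef_pos: [0.4336, 0.337, 0.1404]
eef_rot: [0.29, 1.566, 0.46]
contact_force: [0.3, 0.5, -2.9]
grip_width: 0.461
time: 14.15
eef_pos: [0.6299, 0.2005, 0.1359]
eef_rot: [-3.051, 1.565, -3.05]
contact_force: [-0.5, -0.2, -1.7]
grip_width: 0.463
t 14.15 pos [0.6299 0.2005 0.1359] jaw 0.0008 x [-0.006 -0.001 -1.   ] q [0.14 0.69 1.41 0.   1.05 0.14] F [-0.5 -0.2 -1.7] T [ 0.03 -0.01  0.01] g 0.463
xyz units [ 0.0155 -0.0017 -0.1196] rot units [ 0.0007 -0.0078 -0.001 ] jaw turn -0.001 or 3.141
```

View pics/at3_sc.png

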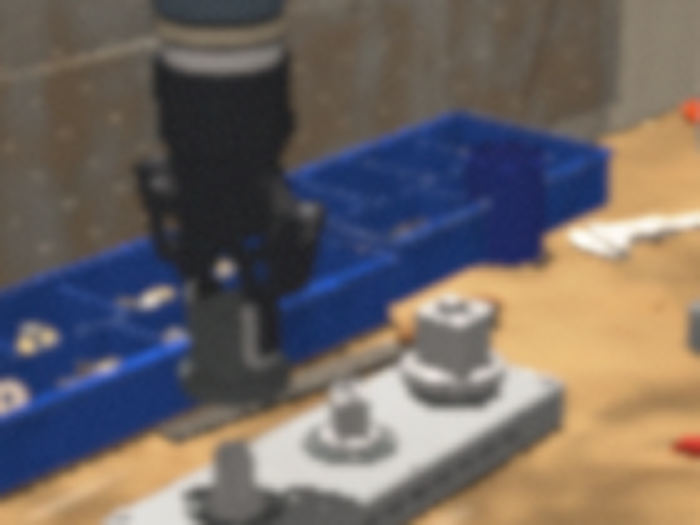

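```bash
python3 -m creep '[{"xyz":[0.01,-0.002,-0.06],"rotation":[0,0,0],"gripper":-1},{"xyz":[0.01,-0.002,-0.12],"rotation":[0,0,0],"gripper":-1},{"xyz":[0.01,-0.002,-0.12],"rotation":[0,0,0],"gripper":-1},{"xyz":[0.01,-0.002,-0.12],"rotation":[0,0,0],"gripper":-1}]' | sed -n '2p;4,5p'; python3 -m creep '[{"xyz":[0,0,-0.025],"rotation":[0,0,0],"gripper":-1},{"xyz":[0,0,-0.05],"rotation":[0,0,0],"gripper":-1},{"xyz":[0,0,-0.05],"rotation":[0,0,0],"gripper":-1}]' | sed -n '2p;4,5p'

```

```text
eef_pos: [0.6338, 0.2001, 0.1135]
contact_force: [0.1, -0.4, -2.3]
grip_width: 0.458
eef_pos: [0.634, 0.1998, 0.1037]
contact_force: [0.0, -0.0, -2.2]
grip_width: 0.456
```

```bash
for i in 1 2 3; do python3 -m creep '[{"xyz":[-0.001,0.001,-0.02],"rotation":[0,0,0],"gripper":-1},{"xyz":[-0.001,0.001,-0.04],"rotation":[0,0,0],"gripper":-1},{"xyz":[-0.001,0.001,-0.04],"rotation":[0,0,0],"gripper":-1}]' | sed -n '2p;4,5p'; done

```

```text
eef_pos: [0.6339, 0.2001, 0.0958]
contact_force: [-0.6, -0.1, -2.1]
grip_width: 0.466
eef_pos: [0.6344, 0.2006, 0.0881]
contact_force: [0.5, 0.5, -2.4]
grip_width: 0.458
eef_pos: [0.6342, 0.2006, 0.0799]
contact_force: [0.5, 0.3, -2.5]
grip_width: 0.461
```

```bash
for i in 1 2; do python3 -m creep '[{"xyz":[-0.002,0,-0.02],"rotation":[0,0,0],"gripper":-1},{"xyz":[-0.002,0,-0.04],"rotation":[0,0,0],"gripper":-1},{"xyz":[-0.002,0,-0.04],"rotation":[0,0,0],"gripper":-1}]' | sed -n '2p;4,5p'; done

```

```text
eef_pos: [0.6336, 0.2003, 0.0719]
contact_force: [0.5, 0.0, -2.2]
grip_width: 0.462
eef_pos: [0.6331, 0.2004, 0.0638]
contact_force: [2.4, 0.6, -5.2]
grip_width: 0.462
```

```bash
for i in 1 2; do python3 -m creep '[{"xyz":[0,0,-0.008],"rotation":[0,0,0],"gripper":-1},{"xyz":[0,0,-0.01],"rotation":[0,0,0],"gripper":-1},{"xyz":[0,0,-0.01],"rotation":[0,0,0],"gripper":-1}]' | sed -n '2p;4,5p'; done

```

```text
eef_pos: [0.6331, 0.2006, 0.0624]
contact_force: [1.8, -0.2, -2.5]
grip_width: 0.459
eef_pos: [0.6331, 0.2006, 0.0618]
contact_force: [-2.0, -0.1, 5.3]
grip_width: 0.457
```

```bash
python3 -m creep '[{"xyz":[0,0,0],"rotation":[0,0,0],"gripper":1},{"xyz":[0,0,0],"rotation":[0,0,0],"gripper":1},{"xyz":[0,0,0],"rotation":[0,0,0],"gripper":1},{"xyz":[0,0,0],"rotation":[0,0,0],"gripper":1},{"xyz":[0,0,0.15],"rotation":[0,0,0],"gripper":1},{"xyz":[0,0,0.4],"rotation":[0,0,0],"gripper":1},{"xyz":[0,0,0.65],"rotation":[0,0,0],"gripper":1},{"xyz":[0,0,0.65],"rotation":[0,0,0],"gripper":1}]'
python3 -m creep '[{"xyz":[-0.2,-0.15,0.05],"rotation":[0,0,0.18],"gripper":1},{"xyz":[-0.4,-0.3,0.05],"rotation":[0,0,0.36],"gripper":1},{"xyz":[-0.6,-0.45,0.05],"rotation":[0,0,0.54],"gripper":1},{"xyz":[-0.8,-0.6,0.05],"rotation":[0,0,0.72],"gripper":1},{"xyz":[-1,-0.8,0.05],"rotation":[0,0,0.9],"gripper":1},{"xyz":[-1,-1,0.05],"rotation":[0,0,1],"gripper":1},{"xyz":[-1,-1,0.05],"rotation":[0,0,1],"gripper":1}]'
python3 - <<'E'
from h import *
st()
im=r.get_image('top')[0]; crop(im,240,120,480,260,3,'pics/b_top.png')
im=r.get_image('scene')[0]; crop(im,230,110,470,260,3,'pics/b_sc.png')
E
```

```text
time: 17.85
eef_pos: [0.6384, 0.2015, 0.1989]
eef_rot: [0.144, 1.554, 0.145]
contact_force: [0.5, -0.4, 0.5]
grip_width: 1.003
time: 18.55
eef_pos: [0.4323, -0.0035, 0.2006]
eef_rot: [-2.214, 1.569, -1.433]
contact_force: [0.9, 1.0, -0.1]
grip_width: 0.999
t 18.55 pos [ 0.4323 -0.0035  0.2006] jaw 0.7803 x [ 0.    -0.002 -1.   ] q [-0.27  0.32  1.93 -0.    0.89 -1.05] F [ 0.9  1.  -0.1] T [-0.    0.    0.03] g 0.999
```

View pics/b_top.png

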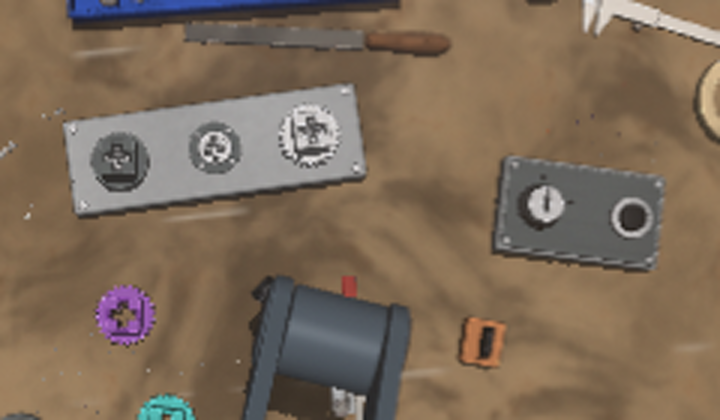

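View pics/b_sc.png

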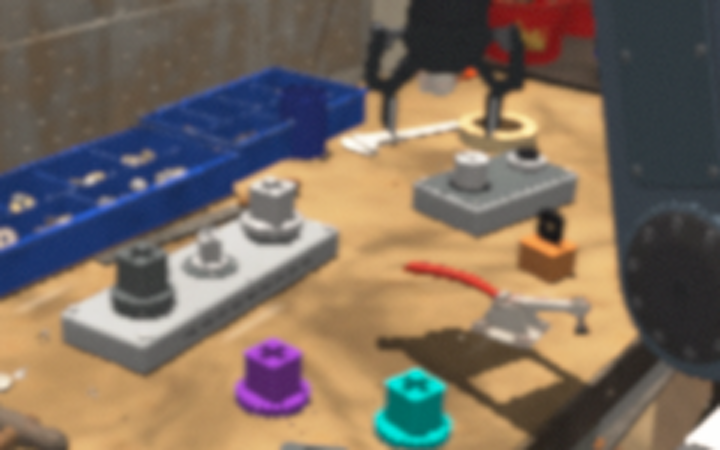

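```bash
cat > key.py <<'E'
from box import *
C=['top','scene']
p0=atz('top',[(401,234)],.036)[0]
R=rr('rest',rect(26,22,0),p0,.036,np.arange(-.5,.51,.1),w=20,s=12)
for c in C:
    print('bow',c,fit(ims,{c:rect(18,4.5,0)},R,.074,np.arange(-.5,.51,.1),rng=.008))
rr('bow',rect(18,4.5,0),R,.074,np.arange(-.5,.51,.1),rng=.008,w=20,s=12)
p0=atz('top',[(433,191)],.04)[0]
B=rr('ctl',rect(55,95,0),p0,.04,np.arange(-.4,.41,.08),w=35,s=8)
a=atz('top',[(421.5,188)],.076)[0]; K=rr('sw',circ(20,0),[*a[:2],0],.076,[0],w=20,s=12)
a=atz('top',[(450,192.5)],.058)[0]; rr('btn',circ(16,0),[*a[:2],0],.058,[0],w=20,s=12)
cc,ss=np.cos(B[2]),np.sin(B[2])
print('box axis y dir',-ss,cc)
E
python3 key.py
python3 - <<'E'
import cv2,numpy as np
f=lambda n:cv2.resize(cv2.imread(f'pics/{n}.png'),(260,260))
cv2.imwrite('pics/keyfit.png',np.vstack([np.hstack([f(a+'_top') for a in('rest','bow','ctl')]),np.hstack([f(a+'_scene') for a in('rest','bow','ctl')])]))
E
```

```text
rest ('top',) [ 0.4131 -0.2018 -0.1881] 18.9
rest ('scene',) [ 0.4183 -0.2051  0.0118] 26.9
rest ('top', 'scene') [ 0.4186 -0.2031 -0.0586] 43.3
bow top (array([ 0.41806938, -0.20812332, -0.19719779]), np.float64(34.04600087205373))
bow scene (array([ 0.39254426, -0.19308054, -1.00484507]), np.float64(34.7139356294628))
bow ('top',) [ 0.4181 -0.2081 -0.1972] 34.0
bow ('scene',) [ 0.3925 -0.1931 -1.0048] 34.7
bow ('top', 'scene') [ 0.4163 -0.2083 -0.2039] 55.6
ctl ('top',) [ 0.5575 -0.3217 -0.1406] 16.1
ctl ('scene',) [ 0.558  -0.318  -0.1292] 23.0
ctl ('top', 'scene') [ 0.5578 -0.3205 -0.1376] 38.7
sw ('top',) [ 0.5708 -0.2824  0.0217] 39.8
sw ('scene',) [ 0.5731 -0.285   0.079 ] 34.5
sw ('top', 'scene') [ 0.5714 -0.283   0.0836] 73.8
btn ('top',) [ 0.5559 -0.3831  0.0278] 40.0
btn ('scene',) [ 0.5596 -0.3911 -0.014 ] 33.9
btn ('top', 'scene') [ 0.5559 -0.3849  0.0215] 70.8
box axis y dir 0.13718469945561987 0.9905454851925132
```

View pics/keyfit.png

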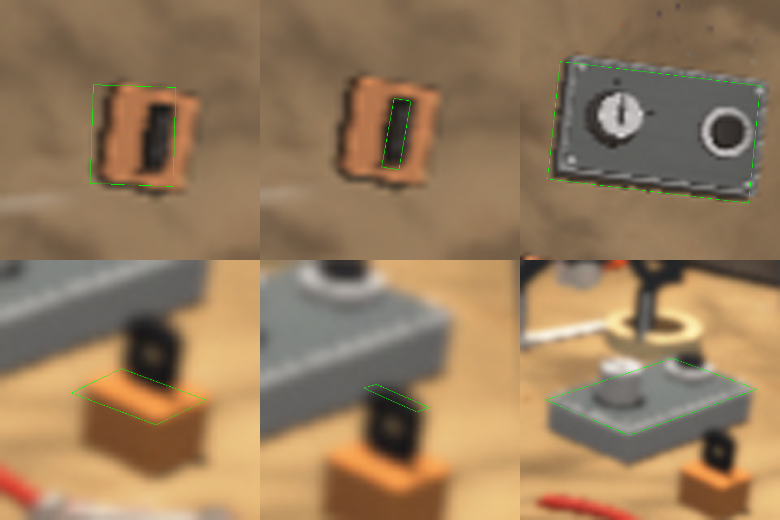

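```bash
cat > rest.py <<'E'
from box import *
q=atz('top',[(401.5,234.5)],.036)[0]
for sg in (.7,1.0,1.5):
    for c in (['top'],['scene'],['top','scene']):
        print('rest',sg,c,*[np.round(x,4) for x in fit(ims,{k:rect(26,22,0) for k in c},[.417,-.208,-.17],.036,[-.3,-.2,-.1,0],sg,.008)])
m=rect(26,22,0)+rect(18,4.5,38)
def bowm():  # box outline with bow vertical edges
    L=rect(26,22,0)+rect(18,4.5,38)
    for a,b in((18,4.5),(-18,-4.5),(-18,4.5),(18,-4.5)): L.append(np.array([[a,b,0],[a,b,38]])/1e3)
    for a,b in((26,22),(-26,22),(-26,-22),(26,-22)): L.append(np.array([[a,b,-36],[a,b,0]])/1e3)
    return L
p=rr('kr',bowm(),[.417,-.208,-.17],.036,[-.3,-.2,-.1,0],rng=.008,w=20,s=14)
u=np.hstack([cv2.imread(f'pics/kr_{n}.png')[:400,:400] for n in ('top','scene')]) if 0 else np.hstack([cv2.resize(cv2.imread(f'pics/kr_{n}.png'),(400,400)) for n in('top','scene')])
cv2.imwrite('pics/kr.png',u)
hsv=cv2.cvtColor(ims['top'],cv2.COLOR_RGB2HSV); k=((hsv[...,0]<14)&(hsv[...,1]>120)&(hsv[...,2]>120)).astype(np.uint8); k[:, :385]=0;k[:,420:]=0;k[:220]=0;k[250:]=0
cn=max(cv2.findContours(k,cv2.RETR_EXTERNAL,cv2.CHAIN_APPROX_NONE)[0],key=len); a=cv2.minAreaRect(cn); print(a,atz('top',[a[0]],.034))
E
python3 rest.py
```

```text
rest 0.7 ['top'] [ 0.4199 -0.2041 -0.1771] 21.9014
rest 0.7 ['scene'] [ 0.4185 -0.2052  0.0031] 29.3344
rest 0.7 ['top', 'scene'] [ 0.4184 -0.2042 -0.0434] 50.2977
rest 1.0 ['top'] [ 0.4129 -0.2018 -0.1837] 18.8777
rest 1.0 ['scene'] [ 0.4184 -0.2051  0.0117] 26.8859
rest 1.0 ['top', 'scene'] [ 0.4184 -0.2029 -0.0613] 43.3394
rest 1.5 ['top'] [ 0.413  -0.2007 -0.1703] 13.1678
rest 1.5 ['scene'] [ 0.4175 -0.2029  0.0074] 21.8625
rest 1.5 ['top', 'scene'] [ 0.4174 -0.2016 -0.0483] 33.7552
kr ('top',) [ 0.4179 -0.2113 -0.1722] 18.2
kr ('scene',) [ 0.4164 -0.2093  0.0273] 25.7
kr ('top', 'scene') [ 0.4176 -0.2118 -0.0756] 43.1
((400.62164306640625, 233.77027893066406), (12.987520217895508, 15.124707221984863), 9.462322235107422) [[ 0.41702393 -0.21238558  0.034     ]]
```

View pics/kr.png

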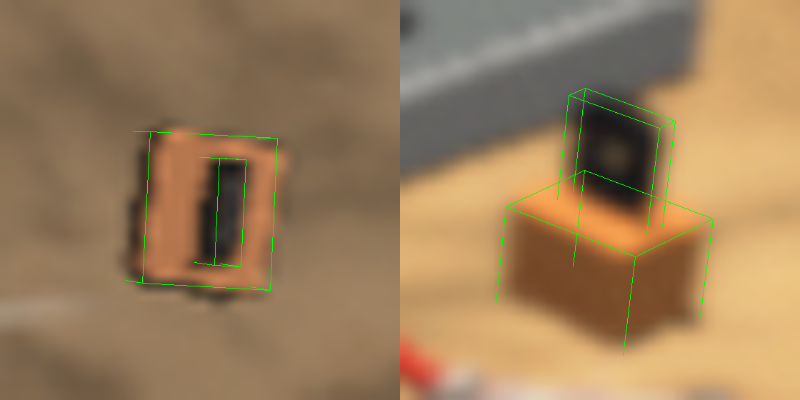

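```bash
python3 - <<'E'
from h import *
ims={n:r.get_image(n)[0] for n in('top','scene')}
L=rect(26,22,0)+rect(18,4.5,38)
for a,b in((18,4.5),(-18,-4.5),(-18,4.5),(18,-4.5)): L.append(np.array([[a,b,0],[a,b,38]])/1e3)
for a,b in((26,22),(-26,22),(-26,-22),(26,-22)): L.append(np.array([[a,b,-36],[a,b,0]])/1e3)
p=[.4175,-.2125,-.185]; o=[]
for n in ims:
    c=proj(n,[p[0],p[1],.04])[0].astype(int); overlay(ims[n],n,L,p,.036,(c[0]-20,c[1]-20,c[0]+20,c[1]+20),10,'pics/t.png'); o.append(cv2.imread('pics/t.png'))
cv2.imwrite('pics/kr2.png',np.hstack(o))
L=circ(20,36)+circ(16,18)
o=[]
for p in ([.571,-.283,-.14],[.556,-.385,-.14]):
  for n in ims:
    L=(circ(20,36)+rect(8.3,3.4,36)) if p[1]>-.3 else circ(16,18)+circ(24,12)
    c=proj(n,[p[0],p[1],.06])[0].astype(int); overlay(ims[n],n,L,p,.04,(c[0]-15,c[1]-15,c[0]+15,c[1]+15),10,'pics/t.png'); o.append(cv2.imread('pics/t.png'))
cv2.imwrite('pics/sw2.png',np.vstack([np.hstack(o[:2]),np.hstack(o[2:])]))
E
```

```text
(no output)
```

View pics/kr2.png

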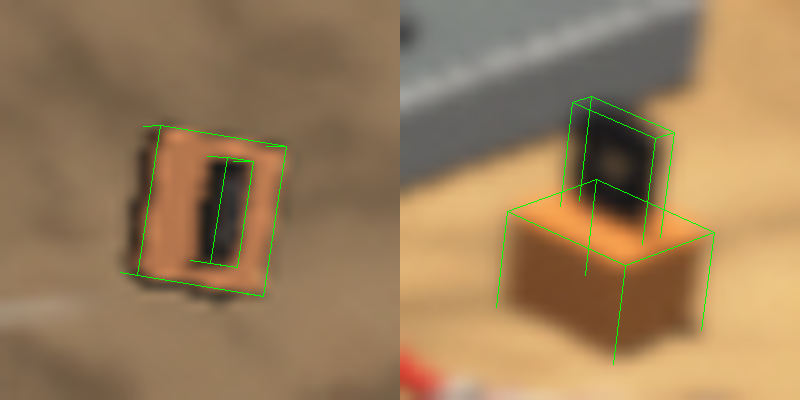

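View pics/sw2.png

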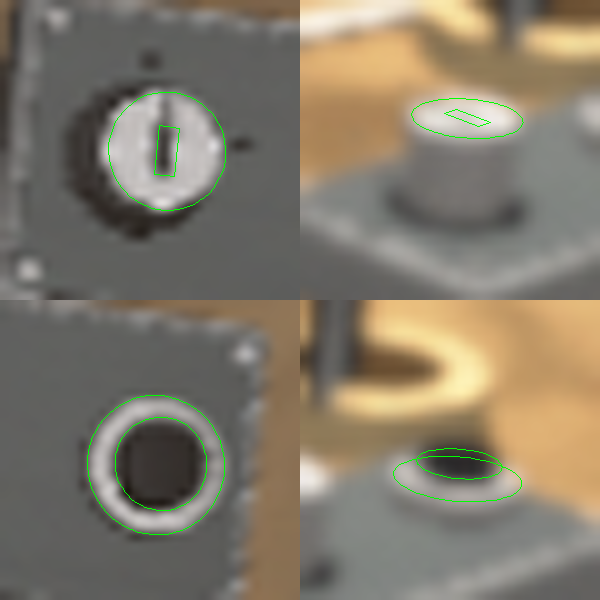

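```bash
python3 -m creep '[{"xyz":[0,-0.2,0],"rotation":[0,0,0.15],"gripper":1},{"xyz":[-0.03,-0.4,0],"rotation":[0,0,0.3],"gripper":1},{"xyz":[-0.06,-0.6,0],"rotation":[0,0,0.45],"gripper":1},{"xyz":[-0.07,-0.8,-0.1],"rotation":[0,0,0.6],"gripper":1},{"xyz":[-0.07,-1,-0.3],"rotation":[0,0,0.75],"gripper":1},{"xyz":[-0.07,-1,-0.4],"rotation":[0,0,0.77],"gripper":1},{"xyz":[-0.07,-1,-0.4],"rotation":[0,0,0.77],"gripper":1}]'
python3 -c "
from h import *
plan(.4175,-.2125,.1,-.185+np.pi/2)"
```

```text
time: 19.65
eef_pos: [0.4179, -0.1989, 0.1178]
eef_rot: [1.061, 1.564, 2.45]
contact_force: [-1.0, 0.8, -1.1]
grip_width: 1.0
t 19.65 pos [ 0.4179 -0.1989  0.1178] jaw 1.3891 x [-0.005  0.004 -1.   ] q [-0.69  0.51  1.93  0.    0.71 -2.08] F [-1.   0.8 -1.1] T [ 0.02  0.01 -0.02] g 1.0
xyz units [-0.0022 -0.068  -0.0891] rot units [-0.0053 -0.0064 -0.0042] jaw turn -0.003 or 3.138
```

```bash
python3 -m creep '[{"xyz":[0,-0.063,0],"rotation":[0,0,0],"gripper":1},{"xyz":[0,-0.063,-0.1],"rotation":[0,0,0],"gripper":1},{"xyz":[0,-0.063,-0.1],"rotation":[0,0,0],"gripper":1},{"xyz":[0,-0.063,-0.1],"rotation":[0,0,0],"gripper":1}]'
python3 -c "
from h import *
plan(.4175,-.2125,.046,-.185+np.pi/2)"
```

```text
time: 20.05
eef_pos: [0.4197, -0.2117, 0.1016]
eef_rot: [-2.118, 1.57, -0.726]
contact_force: [-1.1, -0.1, 0.9]
grip_width: 0.999
t 20.05 pos [ 0.4197 -0.2117  0.1016] jaw 1.3918 x [ 0.001 -0.001 -1.   ] q [-0.71  0.54  1.93 -0.    0.66 -2.1 ] F [-1.1 -0.1  0.9] T [-0.04 -0.05  0.  ] g 0.999
xyz units [-0.0111 -0.0038 -0.2779] rot units [ 0.0009  0.001  -0.0076] jaw turn -0.006 or 3.136
```

```bash
python3 -m creep '[{"xyz":[-0.008,-0.003,-0.12],"rotation":[0,0,-0.006],"gripper":1},{"xyz":[-0.008,-0.003,-0.27],"rotation":[0,0,-0.006],"gripper":1},{"xyz":[-0.008,-0.003,-0.27],"rotation":[0,0,-0.006],"gripper":1},{"xyz":[-0.008,-0.003,-0.27],"rotation":[0,0,-0.006],"gripper":1}]'
python3 - <<'E'
from h import *
plan(.4175,-.2125,.046,-.185+np.pi/2)
im=r.get_image('scene')[0]; crop(im,370,130,470,230,6,'pics/kg.png')
E
```

```text
time: 20.45
eef_pos: [0.4179, -0.2125, 0.0474]
eef_rot: [-2.151, 1.571, -0.764]
contact_force: [-1.2, -0.0, 0.1]
grip_width: 0.996
t 20.45 pos [ 0.4179 -0.2125  0.0474] jaw 1.3864 x [ 0. -0. -1.] q [-0.71  0.66  1.96 -0.    0.52 -2.1 ] F [-1.2 -0.   0.1] T [-0.    0.01  0.01] g 0.996
xyz units [-0.002  -0.     -0.0068] rot units [ 0.0002  0.0002 -0.0008] jaw turn -0.001 or 3.141
```

View pics/kg.png

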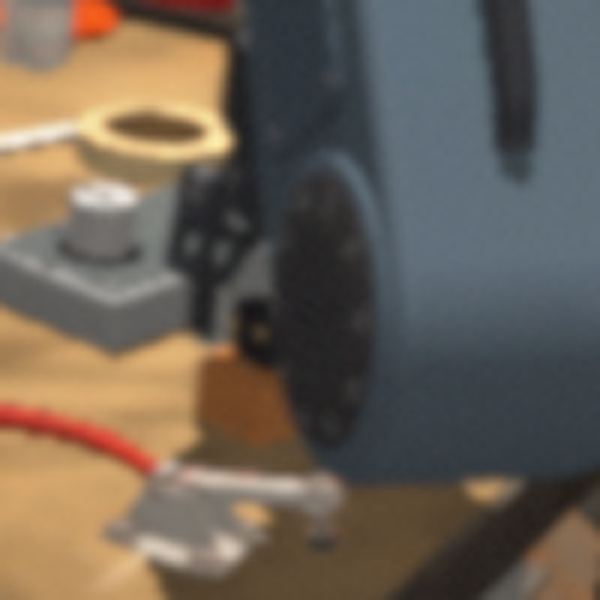

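Close gently first to find the centring error by force.

```bash
python3 -m creep '[{"xyz":[0,0,0],"rotation":[0,0,0],"gripper":-1},{"xyz":[0,0,0],"rotation":[0,0,0],"gripper":-1},{"xyz":[0,0,0],"rotation":[0,0,0],"gripper":-1},{"xyz":[0,0,0],"rotation":[0,0,0],"gripper":-1},{"xyz":[0,0,0],"rotation":[0,0,0],"gripper":-1},{"xyz":[0,0,0],"rotation":[0,0,0],"gripper":-1},{"xyz":[0,0,0],"rotation":[0,0,0],"gripper":-1},{"xyz":[0,0,0],"rotation":[0,0,0],"gripper":-1}]' 25
python3 -m creep '[{"xyz":[0,0,0],"rotation":[0,0,0],"gripper":-1},{"xyz":[0,0,0],"rotation":[0,0,0],"gripper":-1}]'
python3 -c "
from h import *
st()"
```

```text
time: 21.3
eef_pos: [0.4176, -0.2125, 0.0466]
eef_rot: [0.027, 1.571, 1.413]
contact_force: [0.6, 1.6, 3.3]
grip_width: 0.099
time: 21.5
eef_pos: [0.4176, -0.2125, 0.0466]
eef_rot: [-0.057, 1.571, 1.329]
contact_force: [-0.0, 1.1, 3.9]
grip_width: 0.099
t 21.5 pos [ 0.4176 -0.2125  0.0466] jaw 1.3857 x [ 0.  0. -1.] q [-0.71  0.66  1.96  0.    0.52 -2.1 ] F [-0.   1.1  3.9] T [ 0.31 -0.1   0.04] g 0.099
```

```bash
python3 -m creep '[{"xyz":[0,0,0],"rotation":[0,0,0],"gripper":-1},{"xyz":[0,0,0],"rotation":[0,0,0],"gripper":-1},{"xyz":[0,0,0.1],"rotation":[0,0,0],"gripper":-1},{"xyz":[0,0,0.25],"rotation":[0,0,0],"gripper":-1},{"xyz":[0,0,0.5],"rotation":[0,0,0],"gripper":-1},{"xyz":[0,0,0.5],"rotation":[0,0,0],"gripper":-1},{"xyz":[0,0,0.5],"rotation":[0,0,0],"gripper":-1}]' 70
python3 -c "
from h import *
plan(.571,-.282,.135,-.13+np.pi/2)"
```

```text
time: 22.2
eef_pos: [0.418, -0.2132, 0.1473]
eef_rot: [-2.202, 1.568, -0.817]
contact_force: [0.3, 0.6, -1.0]
grip_width: 0.087
t 22.2 pos [ 0.418  -0.2132  0.1473] jaw 1.3859 x [ 0.002 -0.002 -1.   ] q [-0.71  0.46  1.9  -0.    0.78 -2.1 ] F [ 0.3  0.6 -1. ] T [ 0.03 -0.01 -0.06] g 0.087
xyz units [ 0.765  -0.3441 -0.0615] rot units [0.0026 0.0026 0.0698] jaw turn 0.055 or -3.087
```

```bash
python3 -m creep '[{"xyz":[0.2,-0.09,0],"rotation":[0,0,0.02],"gripper":-1},{"xyz":[0.4,-0.18,0],"rotation":[0,0,0.04],"gripper":-1},{"xyz":[0.6,-0.27,0],"rotation":[0,0,0.07],"gripper":-1},{"xyz":[0.765,-0.344,0],"rotation":[0,0,0.07],"gripper":-1},{"xyz":[0.765,-0.344,0],"rotation":[0,0,0.07],"gripper":-1},{"xyz":[0.765,-0.344,-0.06],"rotation":[0,0,0.07],"gripper":-1},{"xyz":[0.765,-0.344,-0.08],"rotation":[0,0,0.07],"gripper":-1},{"xyz":[0.765,-0.344,-0.08],"rotation":[0,0,0.07],"gripper":-1}]'
python3 - <<'E'
from h import *
plan(.571,-.282,.125,-.13+np.pi/2)
im=r.get_image('scene')[0]; crop(im,350,110,450,190,8,'pics/ks.png')
im=r.get_image('top')[0]; crop(im,390,160,490,235,8,'pics/kt.png')
E
```

```text
time: 23.0
eef_pos: [0.568, -0.2798, 0.128]
eef_rot: [1.081, 1.564, 2.522]
contact_force: [-1.5, -0.1, -0.8]
grip_width: 0.092
t 23.0 pos [ 0.568  -0.2798  0.128 ] jaw 1.4405 x [-0.005  0.004 -1.   ] q [-0.63  0.66  1.49 -0.    0.99 -2.07] F [-1.5 -0.1 -0.8] T [ 0.04  0.03 -0.01] g 0.092
xyz units [ 0.015  -0.0111 -0.0149] rot units [-0.0048 -0.0067  0.0004] jaw turn 0.0 or -3.141
```

View pics/ks.png

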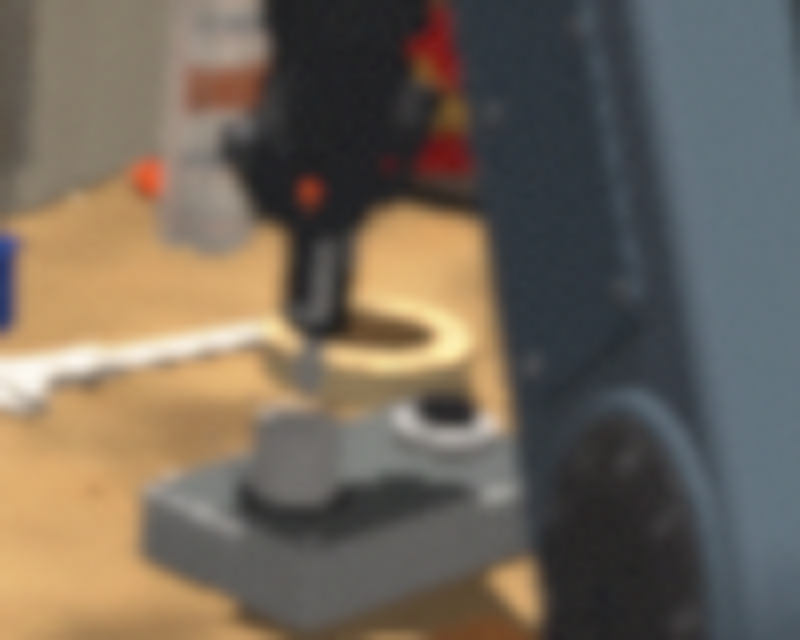

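View pics/kt.png

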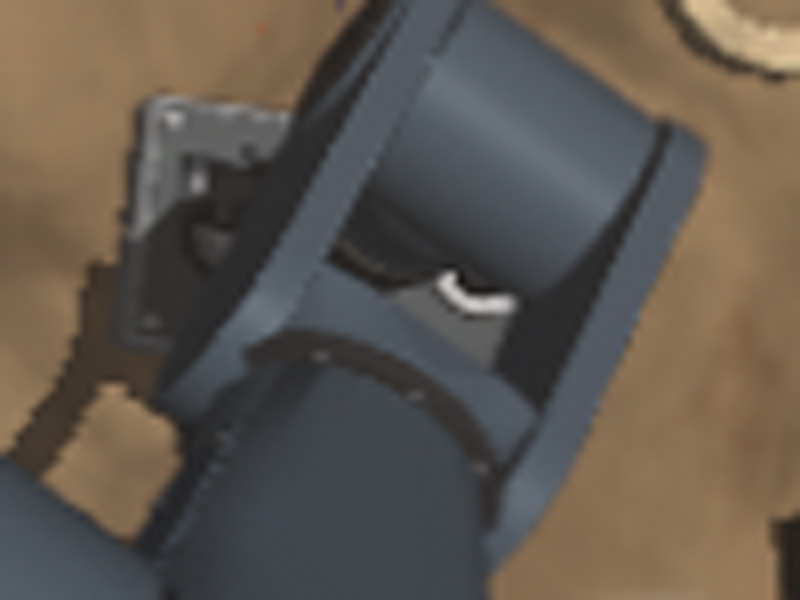

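```bash
python3 -m creep '[{"xyz":[0.008,-0.007,0],"rotation":[0,0,0],"gripper":-1},{"xyz":[0.008,-0.007,0],"rotation":[0,0,0],"gripper":-1},{"xyz":[0.008,-0.007,0],"rotation":[0,0,0],"gripper":-1},{"xyz":[0.008,-0.007,0],"rotation":[0,0,0],"gripper":-1}]'
python3 -c "
from h import *
plan(.571,-.282,.117,-.13+np.pi/2)"
```

```text
time: 23.5
eef_pos: [0.5723, -0.2829, 0.1309]
eef_rot: [-2.118, 1.57, -0.677]
contact_force: [-0.7, -0.1, -1.1]
grip_width: 0.091
t 23.5 pos [ 0.5723 -0.2829  0.1309] jaw 1.4408 x [ 0. -0. -1.] q [-0.63  0.66  1.48 -0.    0.99 -2.07] F [-0.7 -0.1 -1.1] T [ 0.01  0.   -0.02] g 0.091
xyz units [-0.0064  0.0044 -0.0693] rot units [0.0004 0.0005 0.    ] jaw turn 0.0 or -3.142
```

```bash
python3 -m creep '[{"xyz":[-0.006,0.004,-0.03],"rotation":[0,0,0],"gripper":-1},{"xyz":[-0.006,0.004,-0.06],"rotation":[0,0,0],"gripper":-1},{"xyz":[-0.006,0.004,-0.06],"rotation":[0,0,0],"gripper":-1},{"xyz":[-0.006,0.004,-0.06],"rotation":[0,0,0],"gripper":-1}]' | sed -n '2p;4,5p'
for i in 1 2; do python3 -m creep '[{"xyz":[0,0,-0.01],"rotation":[0,0,0],"gripper":-1},{"xyz":[0,0,-0.02],"rotation":[0,0,0],"gripper":-1},{"xyz":[0,0,-0.02],"rotation":[0,0,0],"gripper":-1}]' | sed -n '2p;4,5p'; done
```

```text
eef_pos: [0.5707, -0.2818, 0.118]
contact_force: [0.3, 0.0, 0.5]
grip_width: 0.089
eef_pos: [0.5709, -0.2819, 0.1142]
contact_force: [0.0, -0.3, -0.7]
grip_width: 0.09
eef_pos: [0.5708, -0.2819, 0.1102]
contact_force: [-1.1, -0.6, -0.3]
grip_width: 0.091
```

```bash
for i in 1 2 3; do python3 -m creep '[{"xyz":[0,0,-0.01],"rotation":[0,0,0],"gripper":-1},{"xyz":[0,0,-0.02],"rotation":[0,0,0],"gripper":-1},{"xyz":[0,0,-0.02],"rotation":[0,0,0],"gripper":-1}]' | sed -n '2p;4,5p'; done; python3 -c "
from h import *
st()"
```

```text
eef_pos: [0.571, -0.2815, 0.1062]
contact_force: [0.9, 1.9, -1.0]
grip_width: 0.093
eef_pos: [0.5708, -0.2815, 0.1021]
contact_force: [1.9, 2.0, -1.0]
grip_width: 0.091
eef_pos: [0.5709, -0.2815, 0.0982]
contact_force: [0.6, 3.4, -0.4]
grip_width: 0.092
t 25.4 pos [ 0.5709 -0.2815  0.0982] jaw 1.4407 x [-0.     0.001 -1.   ] q [-0.63  0.71  1.51  0.    0.93 -2.07] F [ 0.6  3.4 -0.4] T [ 0.82 -0.2  -0.03] g 0.092
```

```bash
for i in 1 2; do python3 -m creep '[{"xyz":[0,0.002,-0.01],"rotation":[0,0,0],"gripper":-1},{"xyz":[0,0.002,-0.02],"rotation":[0,0,0],"gripper":-1},{"xyz":[0,0.002,-0.02],"rotation":[0,0,0],"gripper":-1}]' | sed -n '2p;4,5p'; done; python3 -m creep '[{"xyz":[0,0,-0.01],"rotation":[0,0,0],"gripper":-1},{"xyz":[0,0,-0.02],"rotation":[0,0,0],"gripper":-1},{"xyz":[0,0,-0.02],"rotation":[0,0,0],"gripper":-1}]' | sed -n '2p;4,5p';python3 -c "
from h import *
st()"
```

```text
eef_pos: [0.571, -0.2814, 0.0942]
contact_force: [1.2, 4.3, 0.1]
grip_width: 0.092
eef_pos: [0.5709, -0.2814, 0.0901]
contact_force: [1.5, 2.8, -0.6]
grip_width: 0.088
eef_pos: [0.571, -0.2814, 0.0867]
contact_force: [0.3, 4.2, 2.7]
grip_width: 0.093
t 26.3 pos [ 0.571  -0.2814  0.0867] jaw 1.4408 x [ 0. -0. -1.] q [-0.63  0.72  1.51 -0.    0.91 -2.07] F [0.3 4.2 2.7] T [ 0.71 -0.09 -0.04] g 0.093
```

```bash
python3 -m creep '[{"xyz":[0,0.003,0],"rotation":[0,0,-0.12],"gripper":-1},{"xyz":[0,0.003,0],"rotation":[0,0,-0.24],"gripper":-1},{"xyz":[0,0.003,0],"rotation":[0,0,-0.36],"gripper":-1},{"xyz":[0,0.003,0],"rotation":[0,0,-0.48],"gripper":-1},{"xyz":[0,0.003,0],"rotation":[0,0,-0.6],"gripper":-1},{"xyz":[0,0.003,0],"rotation":[0,0,-0.72],"gripper":-1},{"xyz":[0,0.003,0],"rotation":[0,0,-0.8],"gripper":-1},{"xyz":[0,0.003,0],"rotation":[0,0,-0.8],"gripper":-1}]' | sed -n '2p;4,5p';python3 -c "
from h import *
st()"
```

```text
eef_pos: [0.5717, -0.28, 0.0867]
contact_force: [2.2, 5.4, 2.1]
grip_width: 0.093
t 27.1 pos [ 0.5717 -0.28    0.0867] jaw 0.8112 x [ 0.001  0.001 -1.   ] q [-0.63  0.72  1.51  0.    0.9  -1.44] F [2.2 5.4 2.1] T [ 1.03 -0.38  0.02] g 0.093
```

```bash
python3 -m creep '[{"xyz":[0.002,0.005,0],"rotation":[0,0,-0.1],"gripper":-1},{"xyz":[0.002,0.005,0],"rotation":[0,0,-0.2],"gripper":-1},{"xyz":[0.002,0.005,0],"rotation":[0,0,-0.3],"gripper":-1},{"xyz":[0.002,0.005,0],"rotation":[0,0,-0.4],"gripper":-1},{"xyz":[0.002,0.005,0],"rotation":[0,0,-0.5],"gripper":-1},{"xyz":[0.002,0.005,0],"rotation":[0,0,-0.5],"gripper":-1}]' | sed -n '2p;4,5p';python3 -c "
from h import *
st()"
```

```text
eef_pos: [0.5721, -0.2796, 0.0867]
contact_force: [2.5, 4.7, 2.7]
grip_width: 0.093
t 27.7 pos [ 0.5721 -0.2796  0.0867] jaw 0.4197 x [ 0.002 -0.    -1.   ] q [-0.63  0.72  1.51  0.    0.9  -1.05] F [2.5 4.7 2.7] T [ 0.83 -0.42  0.05] g 0.093
```

```bash
python3 -m creep '[{"xyz":[0.002,0.004,0],"rotation":[0,0,-0.1],"gripper":-1},{"xyz":[0.002,0.004,0],"rotation":[0,0,-0.2],"gripper":-1},{"xyz":[0.002,0.004,0],"rotation":[0,0,-0.3],"gripper":-1},{"xyz":[0.002,0.004,0],"rotation":[0,0,-0.4],"gripper":-1},{"xyz":[0.002,0.004,0],"rotation":[0,0,-0.45],"gripper":-1},{"xyz":[0.002,0.004,0],"rotation":[0,0,-0.45],"gripper":-1}]' | sed -n '2p;4,5p';python3 -c "
from h import *
st()"
```

```text
eef_pos: [0.5726, -0.2793, 0.0868]
contact_force: [2.8, 2.6, 1.3]
grip_width: 0.091
t 28.3 pos [ 0.5726 -0.2793  0.0868] jaw 0.0679 x [ 0.002 -0.001 -1.   ] q [-0.63  0.72  1.51  0.    0.9  -0.7 ] F [2.8 2.6 1.3] T [ 0.59 -0.45  0.03] g 0.091
```

```bash
python3 -m creep '[{"xyz":[0,0,0],"rotation":[0,0,-0.05],"gripper":-1},{"xyz":[0,0,0],"rotation":[0,0,-0.05],"gripper":-1},{"xyz":[0,0,0],"rotation":[0,0,-0.05],"gripper":-1}]' | sed -n '2p;4,5p';python3 -c "
from h import *
st()"
```

```text
eef_pos: [0.5726, -0.2793, 0.0868]
contact_force: [2.6, 2.7, 1.6]
grip_width: 0.091
t 28.6 pos [ 0.5726 -0.2793  0.0868] jaw 0.0287 x [ 0.002 -0.001 -1.   ] q [-0.63  0.72  1.51  0.    0.9  -0.66] F [2.6 2.7 1.6] T [ 0.57 -0.63 -0.  ] g 0.091
```

```bash
for i in 1 2 3; do python3 -m creep '[{"xyz":[0,0,0],"rotation":[0,0,-0.05],"gripper":-1},{"xyz":[0,0,0],"rotation":[0,0,-0.05],"gripper":-1}]' >/dev/null;python3 -c "
from h import *
st()"; done
```

```text
t 28.8 pos [ 0.5726 -0.2793  0.0868] jaw -0.0112 x [ 0.002 -0.001 -1.   ] q [-0.63  0.72  1.51  0.    0.9  -0.62] F [3.7 2.8 1. ] T [ 0.57 -0.77  0.06] g 0.091
t 29.0 pos [ 0.5726 -0.2793  0.0868] jaw -0.0501 x [ 0.002 -0.001 -1.   ] q [-0.63  0.72  1.51  0.    0.9  -0.58] F [5.2 2.2 1.3] T [ 0.55 -0.88  0.02] g 0.089
t 29.2 pos [ 0.5727 -0.2793  0.0867] jaw -0.0888 x [ 0.002 -0.001 -1.   ] q [-0.63  0.72  1.51  0.    0.9  -0.54] F [4.9 3.1 0.9] T [ 0.57 -0.86  0.19] g 0.09
```

```bash
python3 -m creep '[{"xyz":[0,0,0],"rotation":[0,0,-0.03],"gripper":-1},{"xyz":[0,0,0],"rotation":[0,0,-0.03],"gripper":-1}]' >/dev/null;python3 -c "
from h import *
st()"; python3 -m creep '[{"xyz":[0,0,0],"rotation":[0,0,-0.03],"gripper":-1},{"xyz":[0,0,0],"rotation":[0,0,-0.03],"gripper":-1},{"xyz":[0,0,0],"rotation":[0,0,-0.03],"gripper":-1}]' >/dev/null;python3 -c "
from h import *
st()"
```

```text
t 29.4 pos [ 0.5727 -0.2793  0.0868] jaw -0.1115 x [ 0.002 -0.001 -1.   ] q [-0.63  0.72  1.51 -0.    0.9  -0.52] F [5.5 2.2 1.2] T [ 0.54 -0.84  0.27] g 0.09
t 29.7 pos [ 0.5727 -0.2793  0.0868] jaw -0.1341 x [ 0.002 -0.002 -1.   ] q [-0.63  0.72  1.51 -0.    0.9  -0.49] F [5.9 2.4 1.3] T [ 0.54 -0.91  0.35] g 0.091
```

```bash
python3 -m creep '[{"xyz":[0,0,0],"rotation":[0,0,0.02],"gripper":-0.3},{"xyz":[0,0,0],"rotation":[0,0,0.02],"gripper":-0.3},{"xyz":[0,0,0],"rotation":[0,0,0.02],"gripper":-0.3},{"xyz":[0,0,0],"rotation":[0,0,0.02],"gripper":-0.3},{"xyz":[0,0,0.1],"rotation":[0,0,0.02],"gripper":-0.3},{"xyz":[0,0,0.3],"rotation":[0,0,0.02],"gripper":-0.3},{"xyz":[0,0,0.5],"rotation":[0,0,0.02],"gripper":-0.3},{"xyz":[0,0,0.5],"rotation":[0,0,0.02],"gripper":-0.3}]'
python3 - <<'E'
from h import *
plan(.5565,-.385,.10,-.13)
im=r.get_image('scene')[0]; crop(im,350,110,450,190,8,'pics/ks2.png')
E
```

```text
time: 30.5
eef_pos: [0.5749, -0.2814, 0.1928]
eef_rot: [-0.545, 1.558, -0.667]
contact_force: [0.3, 0.4, 1.3]
grip_width: 0.353
t 30.5 pos [ 0.5749 -0.2814  0.1928] jaw -0.1219 x [ 0.01  -0.008 -1.   ] q [-0.63  0.59  1.44 -0.    1.1  -0.51] F [0.3 0.4 1.3] T [-0.02  0.02 -0.02] g 0.353
xyz units [-0.0922 -0.5179 -0.4639] rot units [ 0.0099  0.0125 -0.0103] jaw turn -0.008 or 3.134
```

View pics/ks2.png

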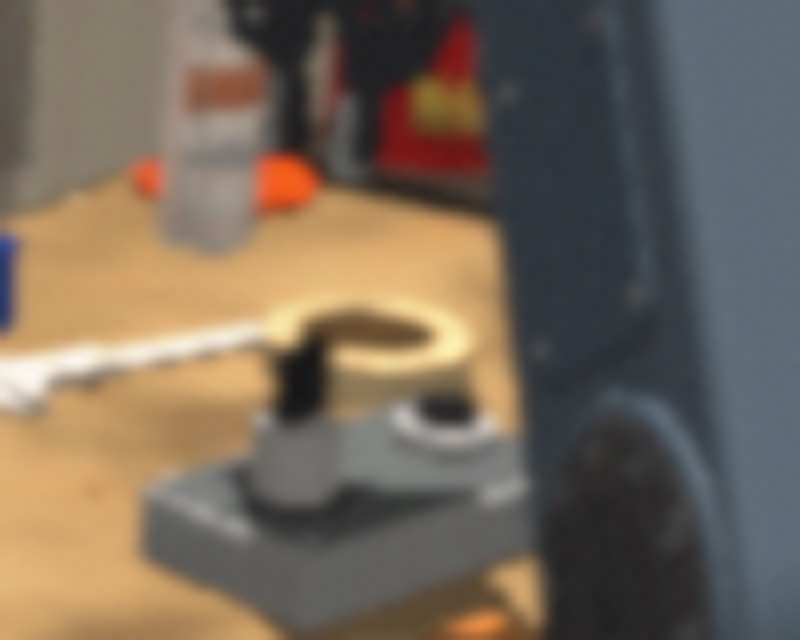

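```bash
python3 -m creep '[{"xyz":[-0.03,-0.17,0],"rotation":[0,0,0],"gripper":-1},{"xyz":[-0.06,-0.34,0],"rotation":[0,0,0],"gripper":-1},{"xyz":[-0.08,-0.51,0],"rotation":[0,0,0],"gripper":-1},{"xyz":[-0.08,-0.51,-0.2],"rotation":[0,0,0],"gripper":-1},{"xyz":[-0.08,-0.51,-0.4],"rotation":[0,0,0],"gripper":-1},{"xyz":[-0.08,-0.51,-0.56],"rotation":[0,0,0],"gripper":-1},{"xyz":[-0.08,-0.51,-0.56],"rotation":[0,0,0],"gripper":-1}]'
python3 - <<'E'
from h import *
plan(.557,-.384,.05,-.13)
im=r.get_image('scene')[0]; crop(im,350,110,450,190,8,'pics/bt.png')
E
```

```text
time: 31.25
eef_pos: [0.5513, -0.3773, 0.0675]
eef_rot: [2.518, 1.556, 2.395]
contact_force: [-0.3, 0.3, -0.9]
grip_width: 0.0
t 31.25 pos [ 0.5513 -0.3773  0.0675] jaw -0.1226 x [-0.011  0.01  -1.   ] q [-0.77  0.79  1.42 -0.    0.95 -0.64] F [-0.3  0.3 -0.9] T [0.   0.05 0.01] g 0.0
xyz units [ 0.0285 -0.0336 -0.0876] rot units [-0.013  -0.0139 -0.0094] jaw turn -0.007 or 3.134
```

View pics/bt.png

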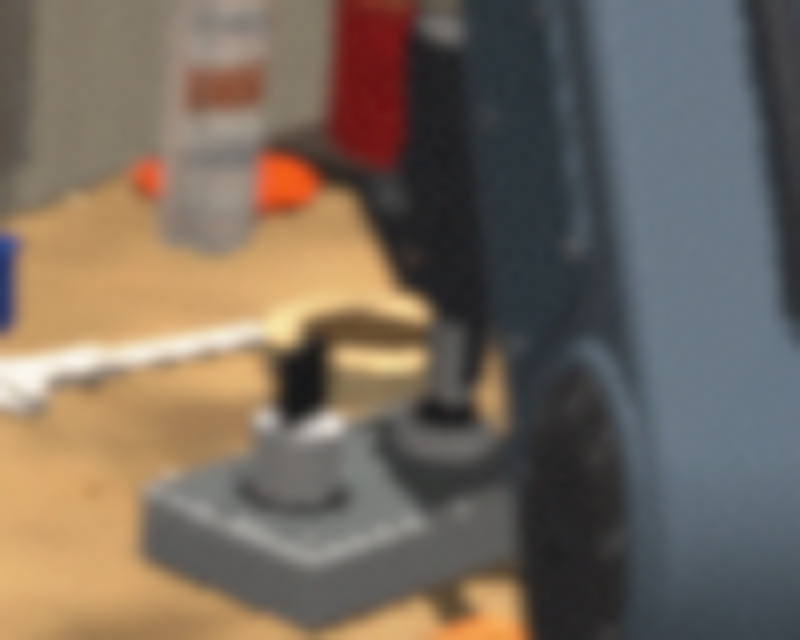

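```bash
python3 -m creep '[{"xyz":[0,0,0],"rotation":[0,0,0],"gripper":-1},{"xyz":[0,0,0],"rotation":[0,0,0],"gripper":-1},{"xyz":[0,0,0],"rotation":[0,0,0],"gripper":-1}]'
python3 - <<'E'
from h import *
plan(.557,-.384,.051,-.13)
E
```

```text
time: 31.6
eef_pos: [0.5568, -0.3816, 0.0767]
eef_rot: [-0.654, 1.567, -0.776]
contact_force: [-1.1, -0.2, -0.0]
grip_width: -0.001
t 31.6 pos [ 0.5568 -0.3816  0.0767] jaw -0.1219 x [ 0.003 -0.003 -1.   ] q [-0.77  0.78  1.41 -0.    0.95 -0.64] F [-1.1 -0.2 -0. ] T [ 0.01 -0.03 -0.  ] g -0.001
xyz units [ 0.0008 -0.0118 -0.1285] rot units [ 0.0034  0.0035 -0.0103] jaw turn -0.008 or 3.133
```

```bash
python3 -m creep '[{"xyz":[0,-0.012,-0.06],"rotation":[0,0,0],"gripper":-1},{"xyz":[0,-0.012,-0.1],"rotation":[0,0,0],"gripper":-1},{"xyz":[0,-0.012,-0.12],"rotation":[0,0,0],"gripper":-1},{"xyz":[0,-0.012,-0.135],"rotation":[0,0,0],"gripper":-1},{"xyz":[0,-0.012,-0.135],"rotation":[0,0,0],"gripper":-1},{"xyz":[0,-0.012,-0.135],"rotation":[0,0,0],"gripper":-1}]'
```

```text
time: 32.2
eef_pos: [0.557, -0.3846, 0.0555]
eef_rot: [-0.789, 1.566, -0.91]
contact_force: [-8.2, 5.7, 38.5]
grip_width: 0.0
```

```bash
python3 -m creep '[{"xyz":[0,0,0.03],"rotation":[0,0,0],"gripper":-1},{"xyz":[0,0,0.03],"rotation":[0,0,0],"gripper":-1}]'; python3 -c "
from h import *
st()
im=r.get_image('scene')[0]; crop(im,370,110,440,180,9,'pics/bt2.png')
im=r.get_image('top')[0]; crop(im,400,160,500,235,7,'pics/bt3.png')"
```

```text
time: 32.4
eef_pos: [0.5569, -0.3845, 0.0562]
eef_rot: [-0.705, 1.566, -0.828]
contact_force: [-0.5, -1.2, 5.4]
grip_width: 0.0
t 32.4 pos [ 0.5569 -0.3845  0.0562] jaw -0.1221 x [ 0.003 -0.004 -1.   ] q [-0.77  0.81  1.42 -0.    0.91 -0.65] F [-0.5 -1.2  5.4] T [-0.21 -0.1   0.01] g 0.0
```

View pics/bt2.png

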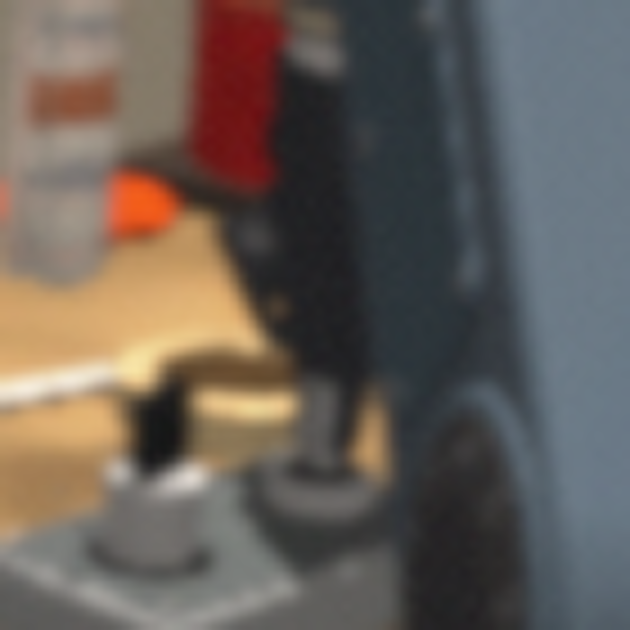

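View pics/bt3.png

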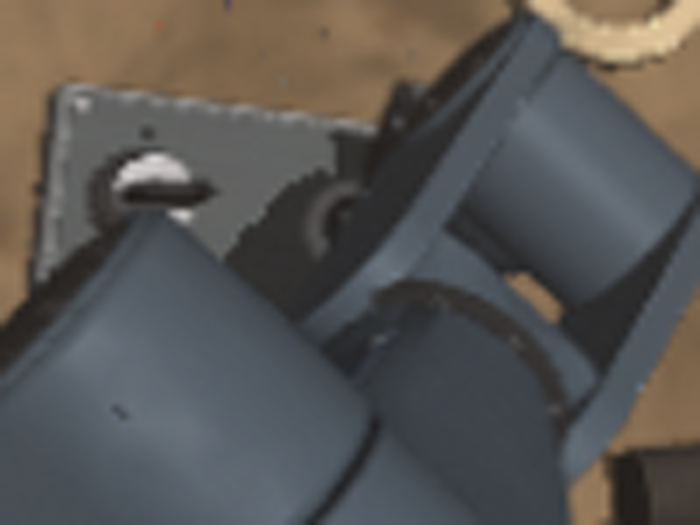

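```bash
for i in 1 2 3 4 5 6 7; do python3 -m creep '[{"xyz":[0,0,0.005],"rotation":[0,0,0],"gripper":-1},{"xyz":[0,0,0.005],"rotation":[0,0,0],"gripper":-1}]' | sed -n '2p;4p'; done
```

```text
eef_pos: [0.5569, -0.3845, 0.056]
contact_force: [-0.2, -0.3, 8.4]
eef_pos: [0.5568, -0.3845, 0.0563]
contact_force: [1.5, -0.9, 4.8]
eef_pos: [0.5568, -0.3844, 0.057]
contact_force: [1.3, -2.2, 4.5]
eef_pos: [0.5561, -0.3836, 0.0576]
contact_force: [1.5, -1.4, 4.3]
eef_pos: [0.5557, -0.3831, 0.0584]
contact_force: [1.2, -1.6, 4.5]
eef_pos: [0.5555, -0.3829, 0.0593]
contact_force: [0.9, -1.5, 2.7]
eef_pos: [0.5554, -0.3828, 0.0603]
contact_force: [1.3, -1.3, 2.5]
```

```bash
python3 -m creep '[{"xyz":[0,0,0.2],"rotation":[0,0,0],"gripper":-0.3},{"xyz":[0,0,0.4],"rotation":[0,0,0],"gripper":-0.3},{"xyz":[0,0,0.6],"rotation":[0,0,0],"gripper":-0.3},{"xyz":[0.03,0.17,0.6],"rotation":[0,0,0],"gripper":-0.3},{"xyz":[0.06,0.34,0.6],"rotation":[0,0,0],"gripper":-0.3},{"xyz":[0.08,0.51,0.6],"rotation":[0,0,0.02],"gripper":-0.3},{"xyz":[0.08,0.51,0.6],"rotation":[0,0,0.02],"gripper":-0.3},{"xyz":[0.08,0.51,0.6],"rotation":[0,0,0.02],"gripper":-0.3}]'
python3 - <<'E'
from h import *
plan(.572,-.2795,.087,-.11)
im=r.get_image('scene')[0]; crop(im,350,110,450,190,8,'pics/ks3.png')
im=r.get_image('top')[0]; crop(im,390,160,490,235,8,'pics/kt3.png')
E
```

```text
time: 34.7
eef_pos: [0.5708, -0.2796, 0.1795]
eef_rot: [2.723, 1.567, 2.618]
contact_force: [-0.5, 0.3, -0.3]
grip_width: 0.349
t 34.7 pos [ 0.5708 -0.2796  0.1795] jaw -0.1047 x [-0.003  0.002 -1.   ] q [-0.63  0.6   1.45 -0.    1.09 -0.53] F [-0.5  0.3 -0.3] T [ 0.02  0.   -0.04] g 0.349
xyz units [ 0.0059  0.0005 -0.4627] rot units [-0.0024 -0.0041 -0.0068] jaw turn -0.005 or 3.136
```

View pics/ks3.png

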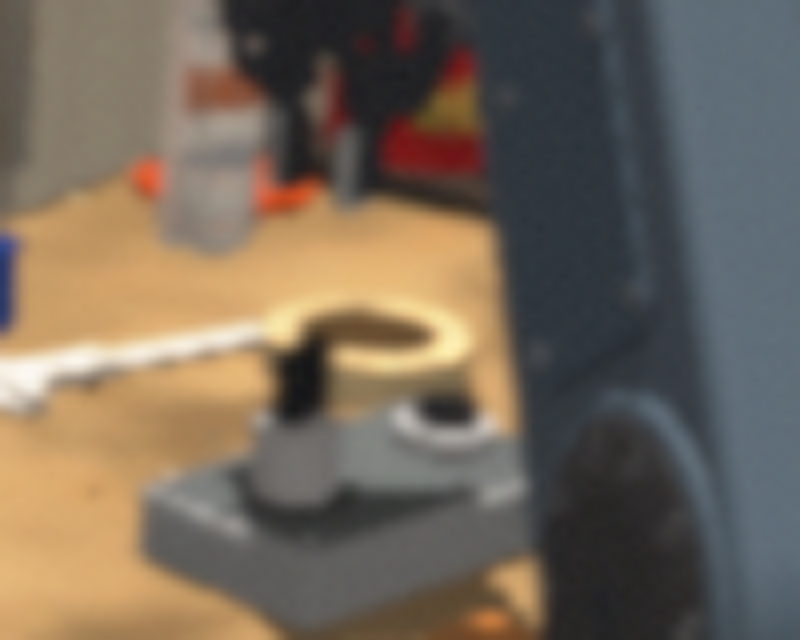

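View pics/kt3.png

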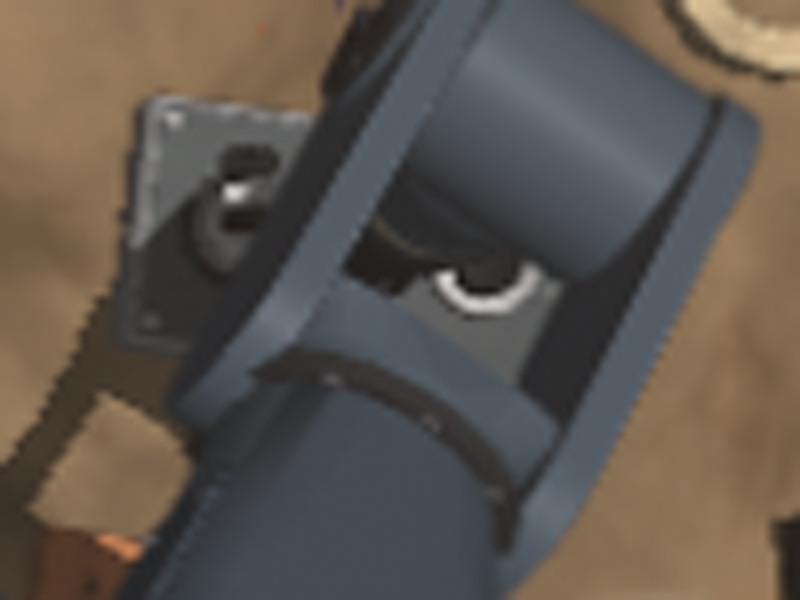

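```bash
python3 -m creep '[{"xyz":[0,0,-0.2],"rotation":[0,0,0],"gripper":-0.3},{"xyz":[0,0,-0.4],"rotation":[0,0,0],"gripper":-0.3},{"xyz":[0,0,-0.46],"rotation":[0,0,0],"gripper":-0.3},{"xyz":[0,0,-0.46],"rotation":[0,0,0],"gripper":-0.3},{"xyz":[0,0,-0.46],"rotation":[0,0,0],"gripper":-0.3}]'
python3 - <<'E'
from h import *
plan(.5724,-.2795,.087,-.11)
E
```

```text
time: 35.3
eef_pos: [0.5725, -0.2824, 0.0894]
eef_rot: [-0.543, 1.569, -0.65]
contact_force: [0.8, -1.1, 0.5]
grip_width: 0.349
t 35.3 pos [ 0.5725 -0.2824  0.0894] jaw -0.1073 x [ 0.001 -0.001 -1.   ] q [-0.63  0.72  1.51 -0.    0.91 -0.53] F [ 0.8 -1.1  0.5] T [-0.01  0.01 -0.09] g 0.349
xyz units [-0.0003  0.0147 -0.0119] rot units [ 0.0013  0.0017 -0.0034] jaw turn -0.003 or 3.139
```

```bash
python3 -m creep '[{"xyz":[0,0.013,-0.012],"rotation":[0,0,0],"gripper":-0.3},{"xyz":[0,0.013,-0.012],"rotation":[0,0,0],"gripper":-0.3},{"xyz":[0,0.013,-0.012],"rotation":[0,0,0],"gripper":-1},{"xyz":[0,0.013,-0.012],"rotation":[0,0,0],"gripper":-1},{"xyz":[0,0.013,-0.012],"rotation":[0,0,0],"gripper":-1},{"xyz":[0,0.013,-0.012],"rotation":[0,0,0],"gripper":-1},{"xyz":[0,0.013,-0.012],"rotation":[0,0,0],"gripper":-1}]' 70
python3 - <<'E'
from h import *
st()
E
```

```text
time: 36.0
eef_pos: [0.5729, -0.279, 0.0873]
eef_rot: [-0.412, 1.568, -0.519]
contact_force: [1.3, 1.1, 5.8]
grip_width: 0.092
t 36.0 pos [ 0.5729 -0.279   0.0873] jaw -0.1061 x [ 0.003 -0.001 -1.   ] q [-0.63  0.72  1.51  0.    0.9  -0.52] F [1.3 1.1 5.8] T [ 0.18 -0.25  0.2 ] g 0.092
```

```bash
python3 -m creep '[{"xyz":[0,0,0],"rotation":[0,0,0.12],"gripper":-1},{"xyz":[0,0,0],"rotation":[0,0,0.24],"gripper":-1},{"xyz":[0,0,0],"rotation":[0,0,0.36],"gripper":-1},{"xyz":[0,0,0],"rotation":[0,0,0.48],"gripper":-1},{"xyz":[0,0,0],"rotation":[0,0,0.6],"gripper":-1},{"xyz":[0,0,0],"rotation":[0,0,0.72],"gripper":-1},{"xyz":[0,0,0],"rotation":[0,0,0.84],"gripper":-1},{"xyz":[0,0,0],"rotation":[0,0,0.84],"gripper":-1}]' >/dev/null
python3 -c "
from h import *
st()"
python3 -m creep '[{"xyz":[0,0,0],"rotation":[0,0,0.12],"gripper":-1},{"xyz":[0,0,0],"rotation":[0,0,0.24],"gripper":-1},{"xyz":[0,0,0],"rotation":[0,0,0.36],"gripper":-1},{"xyz":[0,0,0],"rotation":[0,0,0.48],"gripper":-1},{"xyz":[0,0,0],"rotation":[0,0,0.6],"gripper":-1},{"xyz":[0,0,0],"rotation":[0,0,0.72],"gripper":-1},{"xyz":[0,0,0],"rotation":[0,0,0.84],"gripper":-1},{"xyz":[0,0,0],"rotation":[0,0,0.84],"gripper":-1}]' >/dev/null
python3 -c "
from h import *
st()"
```

```text
t 36.8 pos [ 0.5722 -0.2794  0.0873] jaw 0.5545 x [ 0.001 -0.002 -1.   ] q [-0.63  0.72  1.51 -0.    0.9  -1.18] F [-0.8  0.8  6.3] T [-0.04  0.09  0.08] g 0.098
t 37.6 pos [ 0.5718 -0.2799  0.0873] jaw 1.2144 x [ 0.001 -0.002 -1.   ] q [-0.63  0.72  1.51 -0.    0.9  -1.84] F [-1.6 -1.9  6.7] T [-0.33  0.2   0.02] g 0.088
```

```bash
python3 -m creep '[{"xyz":[0,0,0],"rotation":[0,0,0.1],"gripper":-1},{"xyz":[0,0,0],"rotation":[0,0,0.2],"gripper":-1},{"xyz":[0,0,0],"rotation":[0,0,0.28],"gripper":-1},{"xyz":[0,0,0],"rotation":[0,0,0.28],"gripper":-1}]' >/dev/null
python3 -c "
from h import *
st()"
for i in 1 2 3 ; do python3 -m creep '[{"xyz":[0,0,0],"rotation":[0,0,0.06],"gripper":-1},{"xyz":[0,0,0],"rotation":[0,0,0.06],"gripper":-1}]' >/dev/null
python3 -c "
from h import *
st()"; done
```

```text
t 38.0 pos [ 0.5718 -0.2802  0.0873] jaw 1.434 x [ 0.001 -0.003 -1.   ] q [-0.63  0.72  1.51 -0.    0.9  -2.06] F [-1.9 -2.4  6.9] T [-0.31  0.26  0.  ] g 0.095
t 38.2 pos [ 0.5718 -0.2802  0.0873] jaw 1.4808 x [ 0.001 -0.003 -1.   ] q [-0.63  0.72  1.51 -0.    0.9  -2.11] F [-1.6 -2.   6.3] T [-0.42  0.24 -0.  ] g 0.092
t 38.4 pos [ 0.5718 -0.2803  0.0873] jaw 1.5279 x [ 0.001 -0.003 -1.   ] q [-0.63  0.72  1.51 -0.    0.9  -2.16] F [-0.8 -1.7  5.9] T [-0.46  0.22  0.02] g 0.093
t 38.6 pos [ 0.5718 -0.2803  0.0873] jaw 1.5749 x [ 0.001 -0.003 -1.   ] q [-0.63  0.72  1.51 -0.    0.9  -2.2 ] F [-0.6 -2.5  5.8] T [-0.47  0.27 -0.04] g 0.093
```

```bash
for i in 1 2 3 ; do python3 -m creep '[{"xyz":[0,0,0],"rotation":[0,0,0.05],"gripper":-1},{"xyz":[0,0,0],"rotation":[0,0,0.05],"gripper":-1}]' >/dev/null
python3 -c "
from h import *
st()"; done
```

```text
t 38.8 pos [ 0.5719 -0.2804  0.0873] jaw 1.6135 x [ 0.001 -0.003 -1.   ] q [-0.63  0.72  1.51 -0.    0.9  -2.24] F [-1.7 -2.6  5.5] T [-0.44  0.24 -0.14] g 0.089
t 39.0 pos [ 0.5719 -0.2804  0.0873] jaw 1.6519 x [ 0.001 -0.003 -1.   ] q [-0.63  0.72  1.51 -0.    0.9  -2.28] F [-1.  -3.5  5.1] T [-0.5   0.24 -0.32] g 0.09
t 39.2 pos [ 0.572  -0.2804  0.0873] jaw 1.69 x [ 0.001 -0.003 -1.   ] q [-0.63  0.72  1.51 -0.    0.9  -2.32] F [-2.5 -2.8  5.2] T [-0.5   0.28 -0.51] g 0.092
```

```bash
python3 -m creep '[{"xyz":[0,0,0],"rotation":[0,0,-0.1],"gripper":-1},{"xyz":[0,0,0],"rotation":[0,0,-0.2],"gripper":-1},{"xyz":[0,0,0],"rotation":[0,0,-0.31],"gripper":-1},{"xyz":[0,0,0],"rotation":[0,0,-0.31],"gripper":-1},{"xyz":[0,0,0],"rotation":[0,0,-0.31],"gripper":-1}]' >/dev/null
python3 -c "
from h import *
st()"
```

```text
t 39.7 pos [ 0.5722 -0.2798  0.0873] jaw 1.4481 x [ 0.001 -0.002 -1.   ] q [-0.63  0.72  1.51 -0.    0.9  -2.08] F [-0.7 -1.2  6.8] T [-0.17  0.05  0.01] g 0.093
```

Now pull out slowly and raise to z ≈ 0.135.

```bash
python3 -m creep '[{"xyz":[0,0,0.03],"rotation":[0,0,0],"gripper":-1},{"xyz":[0,0,0.06],"rotation":[0,0,0],"gripper":-1},{"xyz":[0,0,0.1],"rotation":[0,0,0],"gripper":-1},{"xyz":[0,0,0.14],"rotation":[0,0,0],"gripper":-1},{"xyz":[0,0,0.18],"rotation":[0,0,0],"gripper":-1},{"xyz":[0,0,0.25],"rotation":[0,0,0],"gripper":-1},{"xyz":[0,0,0.3],"rotation":[0,0,0],"gripper":-1},{"xyz":[0,0,0.3],"rotation":[0,0,0],"gripper":-1}]' 
python3 - <<'E'
from h import *
plan(.4176,-.2125,.135,-.185+np.pi/2)
im=r.get_image('scene')[0]; crop(im,350,100,450,180,8,'pics/ks4.png')
E
```

```text
time: 40.5
eef_pos: [0.5731, -0.2792, 0.1486]
eef_rot: [-2.025, 1.566, -0.576]
contact_force: [0.7, -0.0, -1.3]
grip_width: 0.094
t 40.5 pos [ 0.5731 -0.2792  0.1486] jaw 1.4488 x [ 0.004 -0.002 -1.   ] q [-0.63  0.64  1.48  0.    1.02 -2.08] F [ 0.7 -0.  -1.3] T [-0.01 -0.02  0.03] g 0.094
xyz units [-0.7773  0.3333 -0.068 ] rot units [ 0.0032  0.0046 -0.0803] jaw turn -0.063 or 3.079
```

View pics/ks4.png

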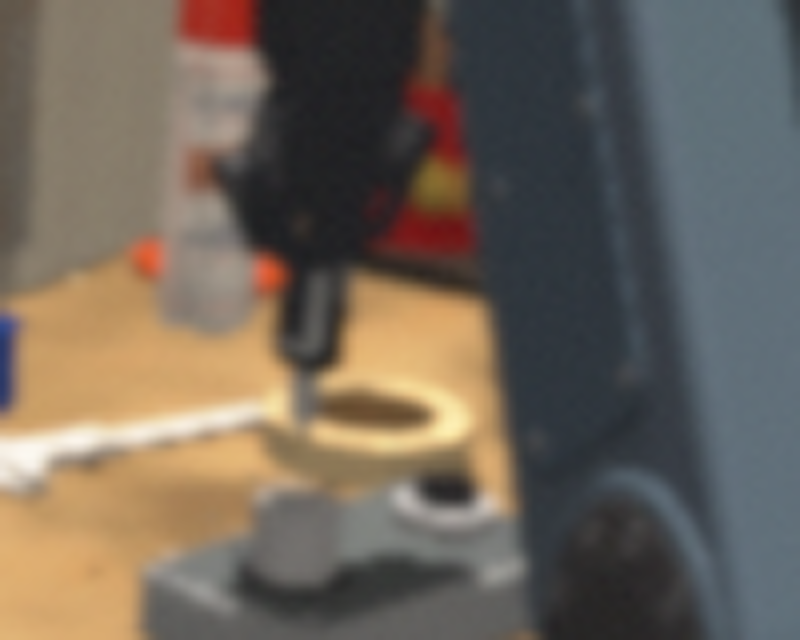

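```bash
python3 -m creep '[{"xyz":[-0.2,0.09,0],"rotation":[0,0,-0.02],"gripper":-1},{"xyz":[-0.4,0.18,0],"rotation":[0,0,-0.04],"gripper":-1},{"xyz":[-0.6,0.26,0],"rotation":[0,0,-0.08],"gripper":-1},{"xyz":[-0.774,0.333,0],"rotation":[0,0,-0.08],"gripper":-1},{"xyz":[-0.774,0.333,0],"rotation":[0,0,-0.08],"gripper":-1},{"xyz":[-0.774,0.333,-0.15],"rotation":[0,0,-0.08],"gripper":-1},{"xyz":[-0.774,0.333,-0.25],"rotation":[0,0,-0.08],"gripper":-1},{"xyz":[-0.774,0.333,-0.25],"rotation":[0,0,-0.08],"gripper":-1}]'
python3 -m creep '[{"xyz":[0,0,0],"rotation":[0,0,0],"gripper":-1},{"xyz":[0,0,0],"rotation":[0,0,0],"gripper":-1}]'
python3 - <<'E'
from h import *
plan(.418,-.2125,.0846,-.185+np.pi/2)
E
```

```text
time: 41.35
eef_pos: [0.4161, -0.2112, 0.0942]
eef_rot: [1.032, 1.566, 2.417]
contact_force: [0.4, 0.3, -1.2]
grip_width: 0.096
time: 41.55
eef_pos: [0.4178, -0.2125, 0.0968]
eef_rot: [-2.08, 1.569, -0.695]
contact_force: [0.6, -0.1, -1.3]
grip_width: 0.088
t 41.55 pos [ 0.4178 -0.2125  0.0968] jaw 1.3859 x [ 0.001 -0.001 -1.   ] q [-0.71  0.55  1.94  0.    0.65 -2.1 ] F [ 0.6 -0.1 -1.3] T [-0.03 -0.   -0.03] g 0.088
xyz units [ 0.0012  0.0002 -0.0608] rot units [ 0.0013  0.0016 -0.0001] jaw turn -0.0 or 3.141
```

```bash
python3 -m creep '[{"xyz":[0,0,-0.05],"rotation":[0,0,0],"gripper":-1},{"xyz":[0,0,-0.1],"rotation":[0,0,0],"gripper":-1},{"xyz":[0,0,-0.1],"rotation":[0,0,0],"gripper":-1}]'| sed -n '2p;4,5p'
for i in 1 2 3; do python3 -m creep '[{"xyz":[0,0,-0.01],"rotation":[0,0,0],"gripper":-1},{"xyz":[0,0,-0.02],"rotation":[0,0,0],"gripper":-1},{"xyz":[0,0,-0.02],"rotation":[0,0,0],"gripper":-1}]' | sed -n '2p;4,5p'; done
```

```text
eef_pos: [0.4164, -0.2115, 0.075]
contact_force: [0.5, -0.2, 0.1]
grip_width: 0.096
eef_pos: [0.4169, -0.212, 0.0719]
contact_force: [-0.9, -0.2, -0.9]
grip_width: 0.088
eef_pos: [0.4169, -0.212, 0.0679]
contact_force: [-0.6, 0.2, -0.1]
grip_width: 0.088
eef_pos: [0.4169, -0.2119, 0.0639]
contact_force: [0.6, 0.1, -0.0]
grip_width: 0.092
```

```bash
for i in 1 2 3 4; do python3 -m creep '[{"xyz":[0,0,-0.01],"rotation":[0,0,0],"gripper":-1},{"xyz":[0,0,-0.02],"rotation":[0,0,0],"gripper":-1},{"xyz":[0,0,-0.02],"rotation":[0,0,0],"gripper":-1}]' | sed -n '2p;4,5p'; done
```

```text
eef_pos: [0.4168, -0.2119, 0.0598]
contact_force: [0.1, -0.5, -0.4]
grip_width: 0.09
eef_pos: [0.4169, -0.2119, 0.0558]
contact_force: [0.1, 0.3, -0.6]
grip_width: 0.088
eef_pos: [0.4169, -0.2119, 0.0519]
contact_force: [-0.3, 0.3, -1.3]
grip_width: 0.094
eef_pos: [0.4169, -0.2119, 0.0479]
contact_force: [-0.4, 0.0, -1.2]
grip_width: 0.089
```

```bash
python3 -m creep '[{"xyz":[0,0,-0.005],"rotation":[0,0,0],"gripper":-1},{"xyz":[0,0,-0.01],"rotation":[0,0,0],"gripper":-1},{"xyz":[0,0,-0.01],"rotation":[0,0,0],"gripper":-1}]' | sed -n '2p;4,5p'
```

```text
eef_pos: [0.417, -0.212, 0.0473]
contact_force: [-2.8, 0.6, 11.2]
grip_width: 0.088
```

Down on the block (11 N). Release, lift away, and check everything.

```bash
python3 -m creep '[{"xyz":[0,0,0.003],"rotation":[0,0,0],"gripper":0},{"xyz":[0,0,0.003],"rotation":[0,0,0],"gripper":0},{"xyz":[0,0,0.003],"rotation":[0,0,0],"gripper":0},{"xyz":[0,0,0.003],"rotation":[0,0,0],"gripper":0},{"xyz":[0,0,0.15],"rotation":[0,0,0],"gripper":0},{"xyz":[0,0,0.35],"rotation":[0,0,0],"gripper":0},{"xyz":[0,0,0.6],"rotation":[0,0,0],"gripper":0},{"xyz":[0,0,0.8],"rotation":[0,0,0],"gripper":0}]'
python3 -m creep '[{"xyz":[0,0.2,0],"rotation":[0,0,0],"gripper":0},{"xyz":[0,0.4,0],"rotation":[0,0,0],"gripper":0},{"xyz":[0,0.6,0],"rotation":[0,0,0],"gripper":0},{"xyz":[0,0.8,0],"rotation":[0,0,0],"gripper":0},{"xyz":[0,1,0],"rotation":[0,0,0],"gripper":0},{"xyz":[0,1,0],"rotation":[0,0,0],"gripper":0},{"xyz":[0,1,0],"rotation":[0,0,0],"gripper":0}]'
python3 - <<'E'
from h import *
im=r.get_image('top')[0]; crop(im,150,90,480,280,2.4,'pics/f_top.png'); crop(im,385,165,475,250,7,'pics/f_top2.png')
crop(im,255,140,375,200,6,'pics/f_top3.png')
im=r.get_image('scene')[0]; crop(im,230,110,470,260,3.3,'pics/f_sc.png')
E
```

```text
time: 45.05
eef_pos: [0.417, -0.212, 0.2081]
eef_rot: [-2.097, 1.57, -0.711]
contact_force: [0.9, -0.9, -1.7]
grip_width: 0.5
time: 45.75
eef_pos: [0.4169, -0.0113, 0.206]
eef_rot: [-3.134, 1.57, -1.746]
contact_force: [-0.1, -0.9, -0.1]
grip_width: 0.498
```

View pics/f_top.png

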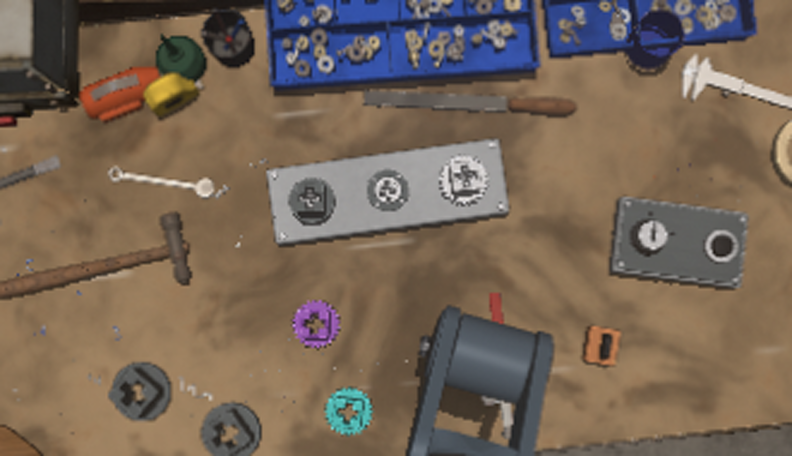

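View pics/f_top2.png

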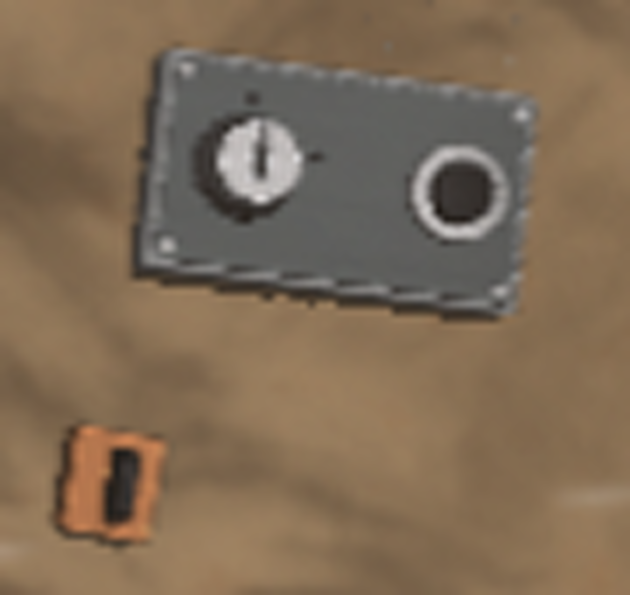

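View pics/f_top3.png

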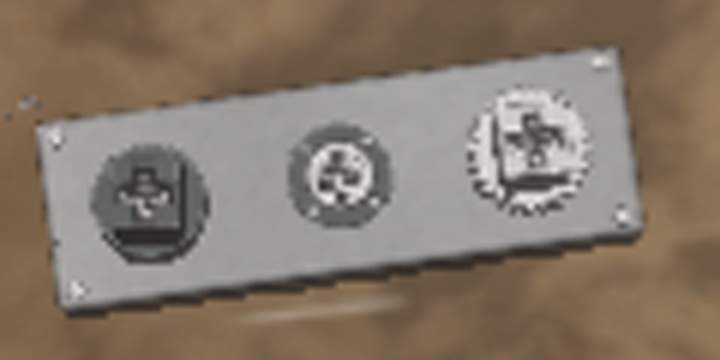

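View pics/f_sc.png

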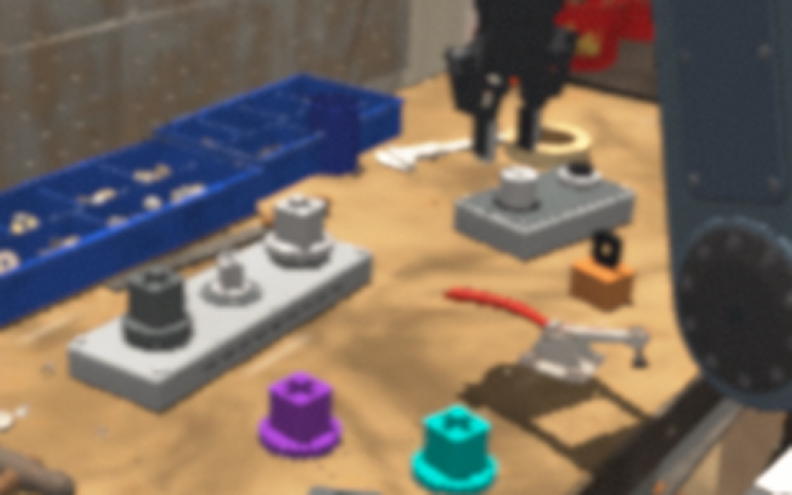

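```bash
python3 -c "
from h import *
st(); print(r.finish_job())"
```

```text
t 45.85 pos [ 0.4174 -0.0128  0.2061] jaw 1.3853 x [ 0.    -0.001 -1.   ] q [-0.3   0.29  1.96 -0.    0.89 -1.68] F [-0.   0.9 -0.3] T [-0.03  0.05 -0.02] g 0.503
the job is handed in; nothing more can be done
None
```

I completed the whole sequence and handed the job in at 45.9 s of the 210 s allowed. No verdict was reported.

- **Hubs:** Two were present. The white toothed hub_1 went onto the right-hand spindle, and the smaller dark hub_2 (flange measured about 64 mm) went onto the left-hand spindle. I saw no hub_3. I left the purple, turquoise and two larger dark look-alikes alone.
- **Key and button:** I pushed the key home, turned it to the on stop and pressed the button. I then turned the key back to the off stop, pulled it out and put it back in its rest.

**Last checks:**
- In the final pictures both hubs stand seated on their spindles and the key stands in its rest. The slot is back at the off mark, the button is out, and the hammer, wrench and file look unmoved.
- The contact forces agreed. Both hubs and the key met their seats at the expected heights, and each key stop showed as a clear rise in torque.

**Disagreements:**
- The button bottomed out with the tool reading 0.0555 m instead of the expected 0.052 m, at 38 N. The spring was still pushing at 0.0603 m as I backed off, so it moved at least 4.8 mm. I read that as fully pressed, but nothing showed the travel directly.
- The scene camera's fits for the key rest did not match the top camera's. I used the top camera there, and the key went in cleanly.

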